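# Tack-spray and unclip the lantern caps

### The job

The turntable carries two or three lantern caps for a coat of tack spray: turn it anticlockwise (seen from above), let it click into the detent each time a cap comes round in front of the spray can, and give that cap a burst by pressing the nozzle fully down for about half a second, releasing it before the table turns on; never spray when no cap stands there. Unclip each sprayed cap by pinching its two sprung tabs together, lift it off and stand it upright on the bamboo drying board (which may get knocked along the bench), without tipping a cap over, and leave the scissors, pliers, spool and splint pot where they are.

Things in the scene. Friction and masses are not known exactly. Their poses are not given: they have to be found in the camera images.
- cap_1_mid (a point): lantern cap 1 (may be absent), the one that reaches the can first in anticlockwise turning; this point is on its axis, 31 mm above its underside. A dark lacquered wooden cap: round skirt 78 mm across, 24 mm high, hollow below; from its top rise two opposed upright spring-steel tabs 24 mm wide, up to 62 mm above the underside. Its own y axis runs from tab to tab, z up. Outer tab faces 48 mm apart, bare from 34 to 62 mm above the underside.
- cap_1: the same cap 1, origin at the centre of its underside. Tabs: each slides 7 mm inward (34 mm apart, hard stop) against a spring of 4 N rising to 7.5 N and springs back when let go. Hidden below, each tab's barb catches 4 mm under the lip of the neck ring: the cap lifts only while both tabs are pinched 6 to 7 mm, straight up, free after 20 mm. 0.1 to 0.2 kg.
- cap_2_mid (a point): lantern cap 2 (may be absent), the one that reaches the can second in anticlockwise turning; this point is on its axis, 31 mm above its underside. Same form as cap 1.
- cap_2: the same cap 2, origin at the centre of its underside. The neck ring (nest) that a cap sits on is a 66 mm wide, 16 mm high aluminium ring on the turntable; the cap's skirt rests on the turntable around it with 1 mm play.
- cap_3_mid (a point): lantern cap 3 (may be absent), the one that reaches the can third in anticlockwise turning; this point is on its axis, 31 mm above its underside. Same form as cap 1.
- cap_3: the same cap 3, origin at the centre of its underside. As cap 1.
- cap_4_mid (a point): lantern cap 4 (may be absent), the one that reaches the can last in anticlockwise turning; this point is on its axis, 31 mm above its underside. Same form as cap 1.
- cap_4: the same cap 4, origin at the centre of its underside. As cap 1.
- spray_spot (a point): fixed point on the level of the turntable's top face (80 mm above the bench), 82 mm from the turning axis towards the spray can: a nest, and so a cap's axis, stands here when the detent holds that station in front of the can.
- turn_axis (a point): centre of the turntable's top face, 80 mm above the bench, on the vertical turning axis. A plywood disc 300 mm across, 18 mm thick; four nests 82 mm from the axis, 90 degrees apart, four handle pegs between them. It turns freely both ways without end stop. At the start it stands between stations, the nest of cap 1 20 to 65 degrees short of the can.
- turntable (a joint): turning angle of the turntable from its start (rad), growing anticlockwise seen from above. At each of the four stations a sprung roller at the rim (90 degrees clockwise from the can) drops between two steel pins: this detent draws the table in from within about 3 degrees and centres it; leaving it takes about 5 N at a peg. Elsewhere the table stays where it is left.
- peg_1 (a point): top of handle peg 1 on the turntable: a round wooden peg 18 mm thick and 45 mm high, upright, 125 mm from the turning axis, mid-way (45 degrees) between two nests; the four pegs are alike. This point is the centre of its upper end, 125 mm above the bench.
- peg_2 (a point): top of handle peg 2 on the turntable: a round wooden peg 18 mm thick and 45 mm high, upright, 125 mm from the turning axis, mid-way (45 degrees) between two nests; the four pegs are alike. This point is the centre of its upper end, 125 mm above the bench.
- peg_3 (a point): top of handle peg 3 on the turntable: a round wooden peg 18 mm thick and 45 mm high, upright, 125 mm from the turning axis, mid-way (45 degrees) between two nests; the four pegs are alike. This point is the centre of its upper end, 125 mm above the bench.
- peg_4 (a point): top of handle peg 4 on the turntable: a round wooden peg 18 mm thick and 45 mm high, upright, 125 mm from the turning axis, mid-way (45 degrees) between two nests; the four pegs are alike. This point is the centre of its upper end, 125 mm above the bench.
- nozzle_top (a point): centre of the top of the white nozzle cap (30 mm across) on the fixed aerosol can, 153 mm above the bench when released, 147 mm fully pressed. The can is 52 mm thick, clamped to the stand 225 mm from the turning axis with its nozzle towards the turntable; behind it, away from the turntable, stands a 117 mm high clamp post.
- nozzle (a joint): how far the nozzle cap is pressed down: 0 released, 0.006 m fully down; spring of 2 N rising to 5 N fully down; it sprays when fully down (0.004 m and more) and springs back when let go.
- drying_board: loose slatted bamboo drying board lying on the bench, 320 mm (its x) by 140 mm (its y), flat top face 12 mm above its underside, no rim, 0.6 kg; origin at the centre of its underside.
- scissors: bystander: scissors lying on the bench, about 200 mm long; origin at the pivot.
- spool: bystander: wooden spool standing on the bench, 56 mm across, 70 mm high; origin under its centre.
- splint_pot: bystander: clay pot 90 mm across with bamboo splints, 190 mm high in all; origin under its centre.
- pliers: bystander: pliers lying on the bench, about 175 mm long; origin at the joint.
Not all that is in view belongs to the job. What is shaped like the cap_4 but blue is not meant. Leave any red look-alike of the cap_2 alone.

How it is judged:
By the outcome, as a careful person would: the job done as asked, in the order asked, and still so for the second after the job is handed in, with the robot touching nothing.
Of cap_1, cap_2, cap_3, cap_4 only 2 to 3 are there at a start; the rules pass over those that are not, and their reading is None.
At some moment in a run one of drying_board may be knocked a few centimetres aside while the robot is not near it.
It also fails if it takes over 210 s, if anything falls off the work surface, if the arm or the gripper's body presses on something with over 40 N, if the wrist force passes 120 N, or if a joint passes its speed limit or range.

### The arm

A 7-joint arm with a two-finger parallel gripper is mounted at the origin on the work surface. World frame = base frame: x ahead of the robot, y to its left, z up, the work surface at z = 0. Lengths are in m, angles in rad, forces in N, time in s.
With the tool pointing down it reaches from about 0.425 to 0.925 m from the base axis. Payload 6.8 kg.
Tool frame: the origin (TCP) lies on the centre line of the jaws, within the pads' length; the fingertips stand 17 mm ahead of it and the grasp point (between the pads) lies 2 mm behind it (bot.tip_reach is the distance from the TCP to the fingertips, in m); z points along the fingers, y is the direction in which the jaws open and shut (so a half turn about z gives the same grasp; the last joint's range is limited). The gripper opens to 85 mm and grips with 20 to 120 N. Pads are 22 mm wide; open, the fingers measure 114 mm over their backs; the gripper's body (76 mm by 85 mm) begins 54 mm behind the grasp point. The pads swing forward as they close: fully open they stand 13 mm farther back than shut.
Start: joints at [1.142, 0.477, 0.022, 1.555, -0.011, 1.109, -0.083], TCP at [0.213, -0.641, 0.248] pointing down, gripper open.
Joint ranges: [-2.96, 2.96], [-0.34, 2.1], [-1.41, 1.46], [0.24, 2.44], [-1.37, 4.51], [0.17, 1.92], [-2.96, 2.96]. Speed limits (rad/s): [2.39, 2.39, 3.14, 3.14, 3.14, 3.14, 3.14].

### API

Orientations are given as [roll, pitch, yaw] about the fixed x, y, z axes, in that order (R = Rz(yaw) Ry(pitch) Rx(roll)).
In Python, from cell import bot, cams gives the robot as it stands.
- The arm moves only by the tool drive_tool, never from a script. Its argument "targets" is a list of rows, each a list of 3 entries, a list of its own where there are three numbers: the finger opening in mm, from 0 to 85.4, then the shift along the world's x, y, z in mm, then the turn about the world's z in rad. In form: [[gripper, [tx, ty, tz], roll], ...]. A call has 1 to 20 rows; each row is the pose to reach, as a shift and turn from the pose commanded when the call began; what a row does not reach only later rows make up. A row lasts 1/10 s, in which the tool goes at most 50 mm and 8.59 degrees, less where a joint would pass 70% of its speed; a pose out of reach is approached as far as the arm can. A call with a gripper value outside its range is refused whole. The fingers move at their own pace and stop on an object; the grip force is fixed at half the most. Time passes only in rows, so rows that repeat a pose let the fingers close. It gives the time, the measured TCP pose, the force and the opening at its end, in the units of the state.
- bot.get_state(): the state, without advancing time (a new reading comes with each control period).
- cams.snapshot(name): name is "scene" or "top" or "wrist"; returns a dict with "color" (384x512x3 uint8, red, green, blue), "mtx" (3x3 intrinsics, pixels), "k1" (the pictures are not rectified: a ray, as slopes to the right and down, at radius r is drawn at 1 + k1 r^2 times it, then the intrinsics apply), "pose" (4x4, takes a point from camera to world coordinates). Camera axes: x right, y down, z forward; pixel columns grow to the right and rows downward; lengths in m; the calibration is good to about 2 mm. A picture is of the moment at which its call begins. There is no depth.
- bot.hand_in(): hands the job in, once; it reports no verdict.
The state is a dict: "t": time; "joint_positions": joint angles; "joint_vel": joint speeds; "tau": joint torques, N m; "tcp_pos": TCP position; "ee_rot": TCP orientation; "wrist_force": force on the tool from outside, world axes, zero at the start; "torque": the same for the moment, N m; "grip_width": opening from 0.0 (shut) to 1.0 (fully open).
Only numpy, scipy, OpenCV 4.12 (cv2) and the standard library are available. Lean on these libraries where they do the work, as an engineer would, in place of code of your own. Each camera call takes 0.05 s, during which the arm holds its last target.

## Working session

There is one attempt and no reset: what is moved stays moved. The work goes in short steps, Python scripts to look and compute and a tool call to move; the robot and the scene stay as the last step left them, time stands still between calls to the robot, and variables do not carry over. Pictures are saved under pics/ and viewed, and the job is handed in when it is done.

Besides the shell and the picture viewer there is one more tool, called after ">>>" as a command line: name --argument value ..., lists and objects as JSON in quotes. drive_tool: Moves the arm, as the interface text tells. Its arguments: {"type":"object","properties":{"targets":{"type":"array","items":{"type":"array"}}},"required":["targets"]}

```bash
ls; mkdir -p pics
python3 - <<'E'
from cell import bot,cams
import cv2,json
s=bot.get_state();print(s)
for n in ("scene","top","wrist"):
    d=cams.snapshot(n);cv2.imwrite(f"pics/{n}0.png",cv2.cvtColor(d["color"],cv2.COLOR_RGB2BGR));print(n,d["mtx"].tolist(),d["k1"],d["pose"].round(4).tolist())
E
```

```text
pics
{'t': 0.0, 'joint_positions': array([ 1.14188406,  0.47781943,  0.02236994,  1.55645612, -0.01148085,
        1.10928101, -0.08314115]), 'joint_vel': array([ 0.00164801,  0.00097814, -0.00041235, -0.00148363,  0.00284959,
       -0.00032319, -0.00011729]), 'tau': array([ 1.34506545e-04, -5.96452618e+01,  1.60788953e+00, -2.81190097e+01,
        1.23952710e-02,  9.39824298e-03,  1.81627172e-05]), 'tcp_pos': array([ 0.21264236, -0.64004325,  0.24731134]), 'ee_rot': array([-3.13976500e+00,  1.68102863e-04,  3.20774539e-01]), 'wrist_force': array([ 0.43365015, -0.47414484,  0.21006976]), 'torque': array([0.04980604, 0.05141003, 0.04600054]), 'grip_width': 1.0017738077382146}
scene [[438.1147568516682, 0.0, 258.43402200320344], [0.0, 438.1147568516682, 193.6518153831511], [0.0, 0.0, 1.0]] -0.042812252018031786 [[0.641, 0.4183, -0.6435, 1.5761], [0.7672, -0.3752, 0.5202, -0.8761], [-0.0238, -0.8272, -0.5614, 1.0385], [0.0, 0.0, 0.0, 1.0]]
top [[403.88384996879705, 0.0, 261.16706461975787], [0.0, 403.88384996879705, 193.34622110967902], [0.0, 0.0, 1.0]] 0.011940799192672973 [[-0.0171, -0.99, 0.14, 0.3889], [-0.9998, 0.0186, 0.009, -0.036], [-0.0115, -0.1399, -0.9901, 1.3268], [0.0, 0.0, 0.0, 1.0]]
wrist [[288.82163374721597, 0.0, 257.874395019048], [0.0, 288.82163374721597, 192.42073473654102], [0.0, 0.0, 1.0]] -0.03835039709979214 [[0.315, -0.9102, -0.269, 0.2822], [-0.9491, -0.3024, -0.0885, -0.6188], [-0.0008, 0.2832, -0.9591, 0.373], [0.0, 0.0, 0.0, 1.0]]
```

View pics/scene0.png

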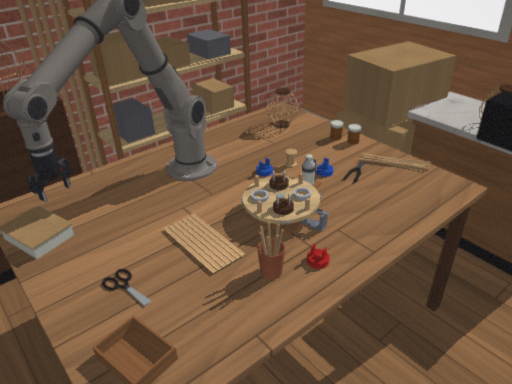

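View pics/top0.png

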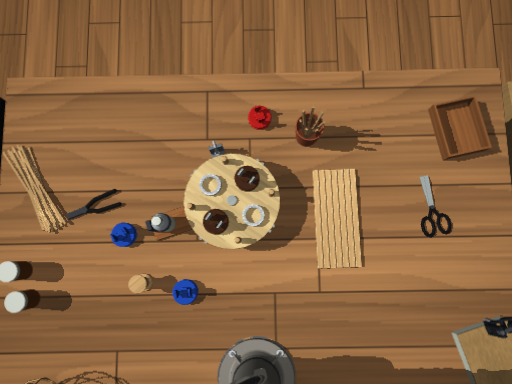

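View pics/wrist0.png

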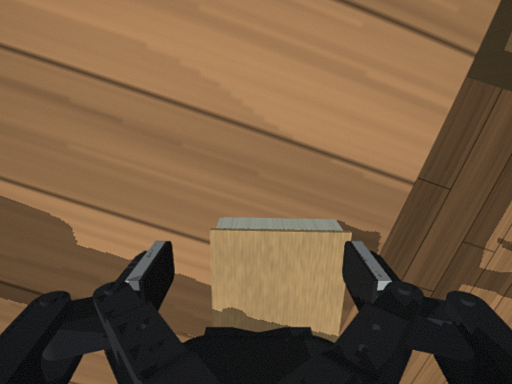

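```bash
cat > h.py <<'E'
import numpy as np,cv2
from cell import bot,cams
def snap(n,f=None,crop=None,scale=1):
    d=cams.snapshot(n)
    if f:
        im=cv2.cvtColor(d["color"],cv2.COLOR_RGB2BGR)
        if crop: x0,y0,x1,y1=crop; im=im[y0:y1,x0:x1]
        cv2.imwrite(f"pics/{f}.png",cv2.resize(im,None,fx=scale,fy=scale,interpolation=cv2.INTER_CUBIC))
    return d
def p2w(d,u,v,z):
    n=cv2.undistortPoints(np.array([[[u,v]]],float),d["mtx"],np.array([d["k1"],0,0,0]))[0,0]
    P=d["pose"];r=P[:3,:3]@[n[0],n[1],1];c=P[:3,3]
    return c+r*(z-c[2])/r[2]
def w2p(d,p):
    Pi=np.linalg.inv(d["pose"]);q=cv2.projectPoints(np.array([p],float),cv2.Rodrigues(Pi[:3,:3])[0],Pi[:3,3],d["mtx"],np.array([d["k1"],0,0,0,0]))[0]
    return q[0,0]
E
python3 - <<'E'
from h import *
d=snap("top","top1",(130,100,390,290),3)
s=snap("scene","scene1",(190,100,400,300),3.6)
np.savez("cal.npz",**{k:np.array(v) for k,v in d.items()})
E
```

```text
(no output)
```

View pics/top1.png

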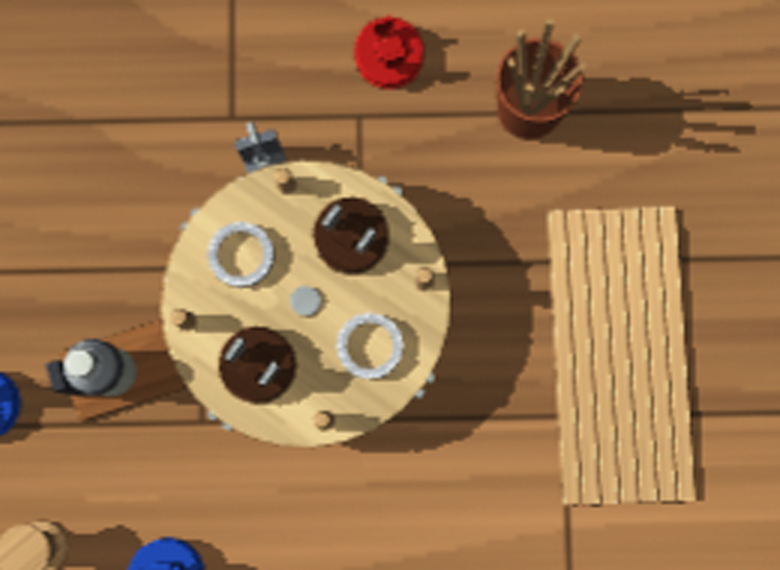

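View pics/scene1.png

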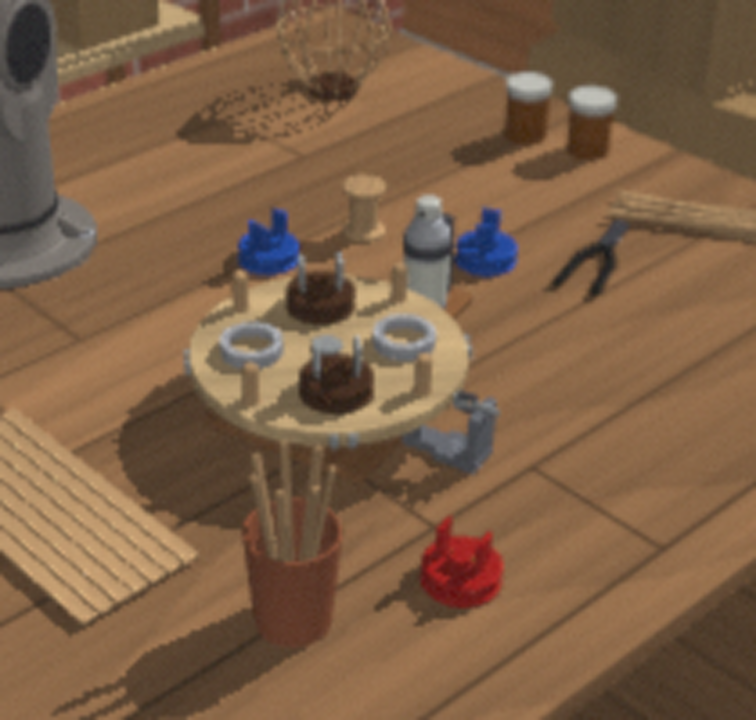

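Run:
```python
from h import *
d=dict(np.load("cal.npz"))
def w(x,y,z): return p2w(d,130+(x+.5)/3-.5,100+(y+.5)/3-.5,z)
c=w(306,303,.08)
hub=w(306,301,.083)
pegs=[w(*p,.125) for p in((286,174),(426,270),(323,412),(181,311))]
print("disc",c,"hub",hub,"pegmean",np.mean(pegs,0))
rings=[w(241,254,.096),w(370,346,.096)];print("ringmid",np.mean(rings,0))
c=np.mean(pegs,0)
noz=w(80,363,.153);print("noz",noz,np.linalg.norm((noz-c)[:2]))
ang=lambda p:np.degrees(np.arctan2(p[1]-c[1],p[0]-c[0]))
print("can ang",ang(noz))
for p in pegs: print("peg",p.round(4),ang(p).round(1),np.linalg.norm((p-c)[:2]).round(4))
for p in rings: print("ring",p.round(4),ang(p).round(1),np.linalg.norm((p-c)[:2]).round(4))
for tabs in(((331,216),(367,239)),((233,350),(268,373))):
    t=[w(*q,.142) for q in tabs];m=(t[0]+t[1])/2;e=t[1]-t[0]
    print("cap",m.round(4),ang(m).round(1),np.linalg.norm((m-c)[:2]).round(4),"tabdir",np.degrees(np.arctan2(e[1],e[0])),np.linalg.norm(e))
for b in((548,211),(677,207),(563,503),(695,499)): print("board",w(*b,.012))
for n,p,z in(("pot",(541,105),.09),("spool",(35,550),.07),("red",(388,50),.02),("blue",(167,565),.02)):print(n,w(*p,z))
```

```text
disc [0.54394147 0.06755768 0.08      ] hub [0.54565406 0.06729421 0.083     ] pegmean [0.5505904  0.06577423 0.125     ]
ringmid [0.54534536 0.06710345 0.096     ]
noz [0.48024668 0.28150482 0.153     ] 0.2269095055369558
can ang 108.05970267373579
peg [0.6707 0.0832 0.125 ] 8.3 0.1213
peg [ 0.5694 -0.0568  0.125 ] -81.3 0.124
peg [0.4296 0.0478 0.125 ] -171.5 0.1223
peg [0.5326 0.1889 0.125 ] 98.3 0.1245
ring [0.5941 0.1329 0.096 ] 57.1 0.08
ring [0.4966 0.0013 0.096 ] -129.9 0.0841
cap [0.6111 0.0191 0.142 ] -37.6 0.0764 tabdir -123.96012154928624 0.042831241019737565
cap [0.4795 0.1172 0.142 ] 144.1 0.0877 tabdir -124.02867860994597 0.04139962022440158
board [ 0.64968257 -0.19467137  0.012     ]
board [ 0.65137301 -0.33664658  0.012     ]
board [ 0.3325462  -0.19953198  0.012     ]
board [ 0.33451254 -0.33990816  0.012     ]
pot [ 0.74767933 -0.1818315   0.09      ]
spool [0.29713733 0.34596721 0.07      ]
red [ 0.83491993 -0.02129843  0.02      ]
blue [0.27555201 0.22120213 0.02      ]
```

>>> drive_tool --targets '[[50,[40,70,0],-0.1],[50,[80,135,0],-0.2],[50,[120,200,0],-0.3],[50,[150,250,0],-0.4],[50,[180,300,0],-0.5],[50,[210,350,0],-0.6],[50,[240,400,0],-0.7],[50,[270,450,0],-0.8],[50,[300,500,0],-0.9],[50,[330,550,0],-1.0],[50,[352,583,0],-1.1],[50,[352,583,0],-1.2],[50,[352,583,0],-1.2],[50,[352,583,0],-1.2]]'

```text
t: 1.65
tcp_pos: [0.5664, -0.053, 0.2485]
ee_rot: [-3.14, 0.001, -0.875]
wrist_force: [-0.0, -0.4, -0.0]
grip_width: 0.586
```

Run:
```python
from h import *
s=bot.get_state();print({k:np.round(s[k],3) for k in('t','joint_positions','tcp_pos','ee_rot','wrist_force','grip_width')},bot.tip_reach)
snap("wrist","w1")
```

```text
{'t': np.float64(1.65), 'joint_positions': array([ 0.08 ,  0.307, -0.118,  1.808,  0.04 ,  1.027, -2.499]), 'tcp_pos': array([ 0.566, -0.053,  0.248]), 'ee_rot': array([-3.14e+00,  1.00e-03, -8.75e-01]), 'wrist_force': array([-0.015, -0.413, -0.001]), 'grip_width': np.float64(0.586)} 0.017
```

View pics/w1.png

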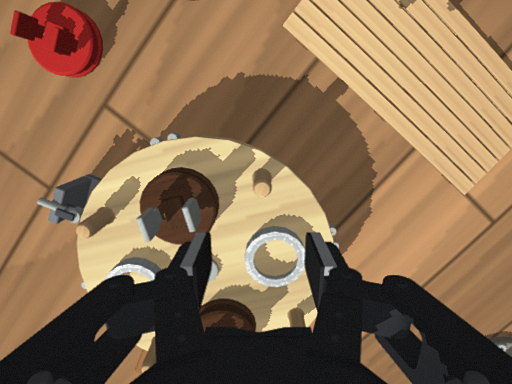

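Run:
```python
from h import *
d=snap("wrist")
print(bot.get_state()['t'],w2p(d,[.5643,-.0567,.125]),w2p(d,[.546,.067,.08]),w2p(d,[.670,.085,.125]))
# pixel->peg tops
for q in((262,186),(101,217)): print(p2w(d,*q,.125))
```

```text
1.75 [268.00070279 188.61320028] [208.93772887 266.68454583] [ 86.40462538 229.12776031]
[ 0.569973   -0.05507846  0.125     ]
[0.66558496 0.06500469 0.125     ]
```

Run:
```python
from h import *
d=snap("wrist","w2",(60,120,360,340),2.6)
print(d["pose"][:3,3], w2p(d,[*d["pose"][:2,3],0]))
```

```text
[ 0.61422492 -0.10811979  0.37376356] [258.59813527 107.2946893 ]
```

View pics/w2.png

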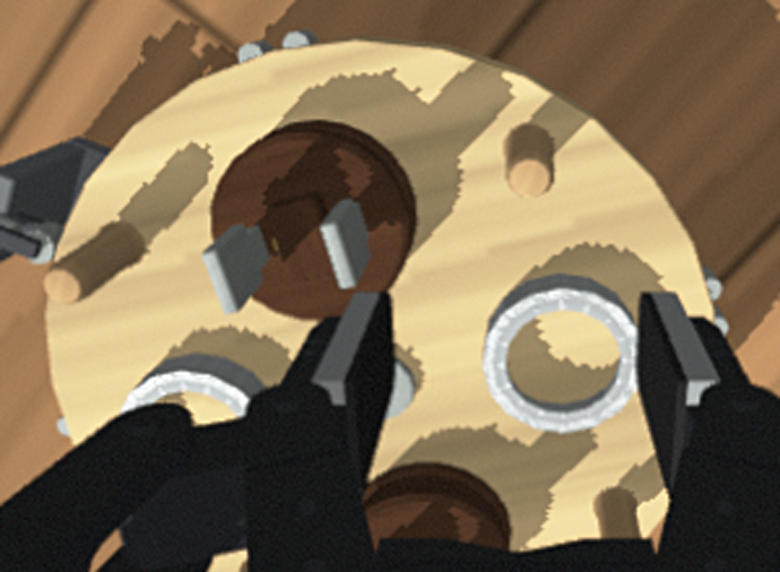

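>>> drive_tool --targets '[[50,[0,0,-40],-0.1],[50,[0,0,-80],-0.15],[50,[0,0,-110],-0.15],[50,[0,0,-136],-0.15],[50,[0,0,-136],-0.15],[28,[0,0,-136],-0.15],[28,[0,0,-136],-0.15],[28,[0,0,-136],-0.15]]'

```text
t: 2.6
tcp_pos: [0.5659, -0.058, 0.114]
ee_rot: [-3.139, -0.002, -1.03]
wrist_force: [0.4, 0.2, -0.0]
grip_width: 0.327
```

Run:
```python
from h import *
s=bot.get_state();print({k:np.round(s[k],4) for k in('t','joint_positions','tcp_pos','ee_rot','wrist_force','grip_width')})
snap("wrist","w3",(60,120,360,340),2.6)
import math
# arc offsets from start angle, center
c=np.array([.546,.067]);R=.125
p0=c+R*np.array([math.cos(math.radians(-81.6)),math.sin(math.radians(-81.6))])
for a in range(0,151,4):
    t=math.radians(-81.6+a);p=c+R*np.array([math.cos(t),math.sin(t)])-p0
    print(a,(p*1000).round(),round(math.radians(a),2))
```

```text
{'t': np.float64(2.6), 'joint_positions': array([ 0.0582,  0.4684, -0.0841,  1.924 ,  0.0562,  0.7485, -2.6584]), 'tcp_pos': array([ 0.5659, -0.058 ,  0.114 ]), 'ee_rot': array([-3.1392e+00, -1.7000e-03, -1.0297e+00]), 'wrist_force': array([ 0.3887,  0.1819, -0.0373]), 'grip_width': np.float64(0.3272)}
0 [0. 0.] 0.0
4 [9. 2.] 0.07
8 [17.  4.] 0.14
12 [25.  6.] 0.21
16 [33. 10.] 0.28
20 [41. 14.] 0.35
24 [49. 18.] 0.42
28 [56. 23.] 0.49
32 [63. 28.] 0.56
36 [69. 34.] 0.63
40 [75. 41.] 0.7
44 [81. 47.] 0.77
48 [86. 54.] 0.84
52 [90. 62.] 0.91
56 [94. 70.] 0.98
60 [98. 78.] 1.05
64 [101.  86.] 1.12
68 [103.  94.] 1.19
72 [105. 103.] 1.26
76 [106. 111.] 1.33
80 [107. 120.] 1.4
84 [107. 129.] 1.47
88 [106. 138.] 1.54
92 [105. 146.] 1.61
96 [103. 155.] 1.68
100 [100. 163.] 1.75
104 [ 97. 171.] 1.82
108 [ 94. 179.] 1.88
112 [ 90. 187.] 1.95
116 [ 85. 194.] 2.02
120 [ 80. 201.] 2.09
124 [ 74. 208.] 2.16
128 [ 68. 214.] 2.23
132 [ 61. 220.] 2.3
136 [ 55. 225.] 2.37
140 [ 47. 230.] 2.44
144 [ 40. 234.] 2.51
148 [ 32. 238.] 2.58
```

View pics/w3.png

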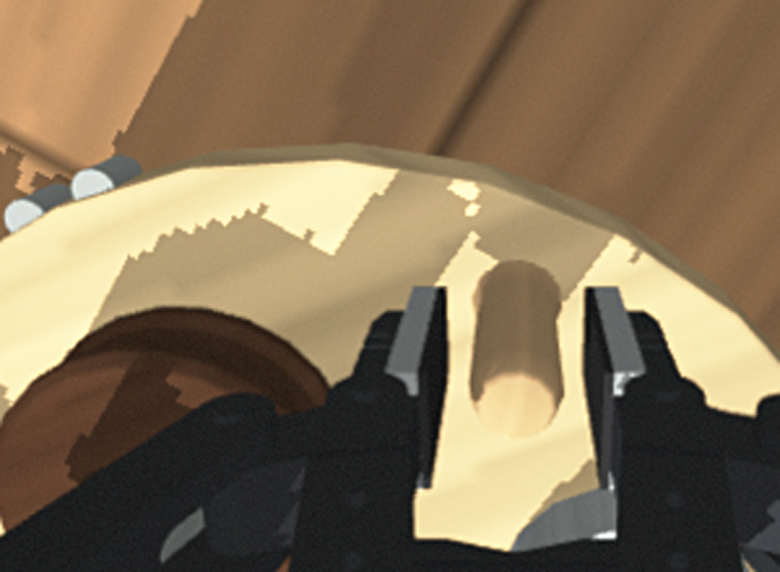

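>>> drive_tool --targets '[[28,[9,2,0],0.06],[28,[17,4,0],0.12],[28,[25,6,0],0.18],[28,[33,10,0],0.24],[28,[41,14,0],0.3],[28,[49,18,0],0.36],[28,[56,23,0],0.42],[28,[63,28,0],0.48],[28,[69,34,0],0.54],[28,[75,41,0],0.6],[28,[81,47,0],0.66],[28,[86,54,0],0.72],[28,[90,62,0],0.78],[28,[94,70,0],0.84],[28,[98,78,0],0.9],[28,[101,86,0],0.96],[28,[103,94,0],1.02],[28,[105,103,0],1.08],[28,[106,111,0],1.14],[28,[107,120,0],1.2]]'

```text
t: 4.65
tcp_pos: [0.6725, 0.0617, 0.1133]
ee_rot: [3.14, -0.001, 0.172]
wrist_force: [-0.3, -1.1, 0.7]
grip_width: 0.324
```

Run:
```python
from h import *
s=bot.get_state();print({k:np.round(s[k],4) for k in('t','joint_positions','tcp_pos','ee_rot','wrist_force','grip_width')})
snap("top","t3",(130,100,390,290),3)
```

```text
{'t': np.float64(4.65), 'joint_positions': array([ 0.071 ,  0.6432, -0.3683,  1.6417,  0.2794,  0.9077, -1.8015]), 'tcp_pos': array([0.6725, 0.0617, 0.1133]), 'ee_rot': array([ 3.1402e+00, -1.3000e-03,  1.7240e-01]), 'wrist_force': array([-0.2838, -1.1345,  0.698 ]), 'grip_width': np.float64(0.3241)}
```

View pics/t3.png

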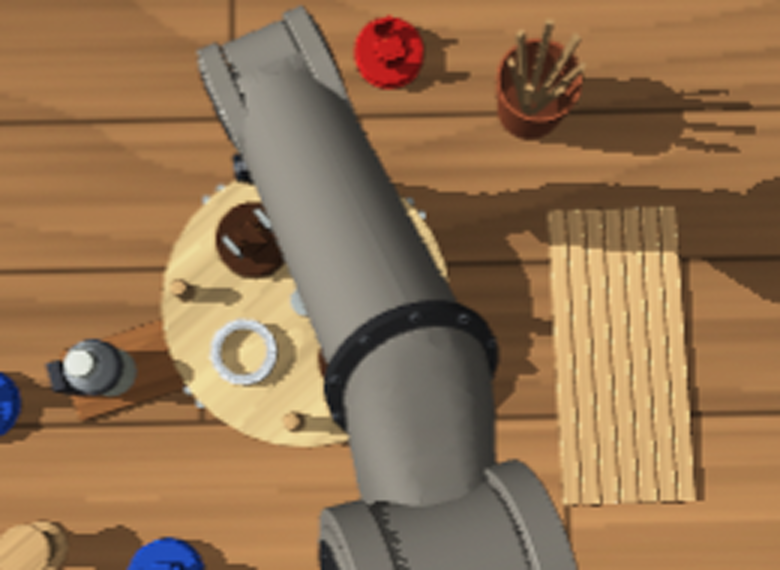

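>>> drive_tool --targets '[[28,[0,9,0],0.06],[28,[-1,18,0],0.12],[28,[-2,26,0],0.18],[28,[-4,35,0],0.24],[28,[-7,43,0],0.3],[28,[-10,51,0],0.36],[28,[-13,59,0],0.42],[28,[-17,67,0],0.48],[28,[-22,74,0],0.54],[28,[-27,81,0],0.6],[28,[-33,88,0],0.66],[28,[-39,94,0],0.72],[28,[-46,100,0],0.78],[28,[-52,105,0],0.84],[28,[-56,107.5,0],0.86],[28,[-60,110,0],0.88],[28,[-62,111,0],0.9],[28,[-63.5,112,0],0.9],[28,[-63.5,112,0],0.9]]'

```text
t: 6.6
tcp_pos: [0.6095, 0.1742, 0.1129]
ee_rot: [3.14, -0.001, 1.07]
wrist_force: [4.2, -0.1, 1.5]
grip_width: 0.328
```

Run:
```python
from h import *
s=bot.get_state();print({k:np.round(s[k],4) for k in('t','joint_positions','tcp_pos','ee_rot','wrist_force','grip_width')})
snap("top","t4",(130,100,390,290),3)
snap("wrist","w4",(60,120,360,340),2.6)
```

```text
{'t': np.float64(6.6), 'joint_positions': array([ 0.0521,  0.6319, -0.5978,  1.7378,  0.4371,  0.9057, -1.2311]), 'tcp_pos': array([0.6095, 0.1742, 0.1129]), 'ee_rot': array([ 3.1398e+00, -1.4000e-03,  1.0699e+00]), 'wrist_force': array([ 4.1943, -0.107 ,  1.4899]), 'grip_width': np.float64(0.3277)}
```

View pics/t4.png

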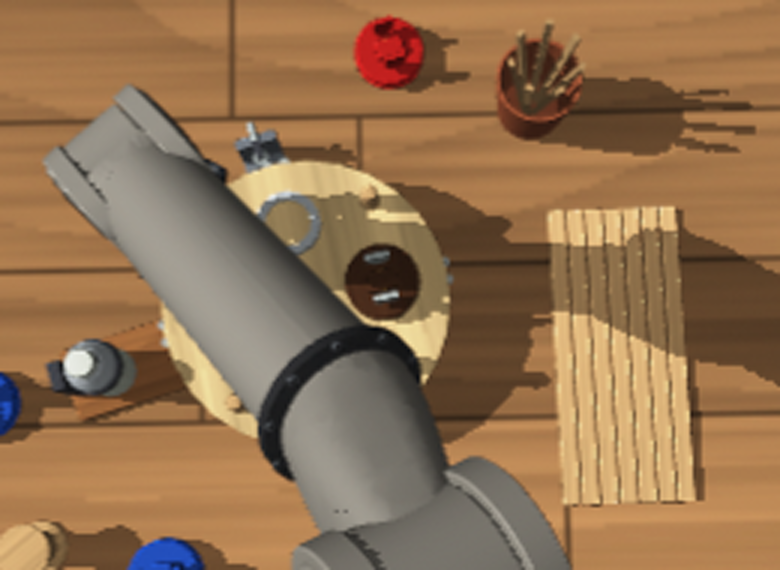

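View pics/w4.png

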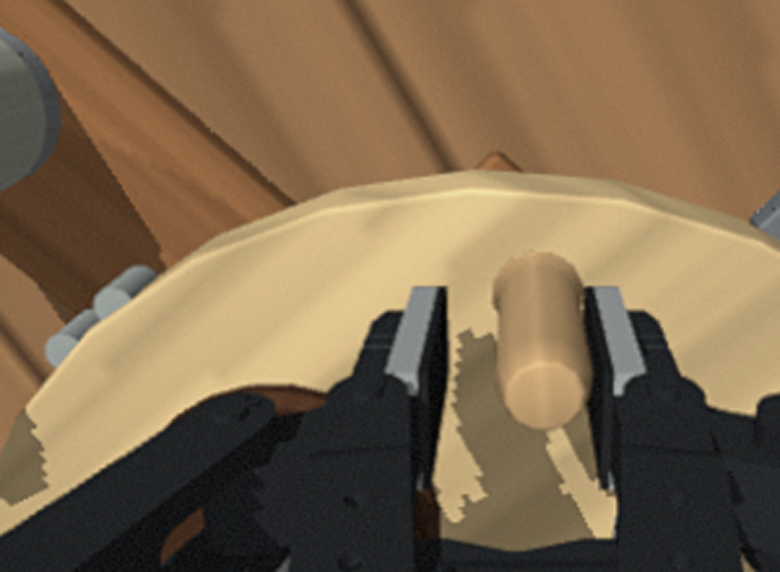

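>>> drive_tool --targets '[[28,[-2,1,0],0.0],[28,[-3,2,0],0.0],[28,[-3,2,0],0.0]]'

```text
t: 7.0
tcp_pos: [0.6037, 0.1767, 0.1117]
ee_rot: [-3.139, 0.002, 1.072]
wrist_force: [-0.1, -0.2, -0.3]
grip_width: 0.333
```

>>> drive_tool --targets '[[28,[-2,1,0],0.0],[28,[-2,1,0],0.0],[28,[-2,1,0],0.0]]'

```text
t: 7.3
tcp_pos: [0.603, 0.1775, 0.1121]
ee_rot: [-3.141, 0.0, 1.071]
wrist_force: [-0.3, -0.8, 0.2]
grip_width: 0.331
```

Run:
```python
from h import *
snap("top","t5",(130,100,390,290),3)
snap("wrist","w5",(60,120,360,340),2.6)
```

```text
(no output)
```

View pics/w5.png

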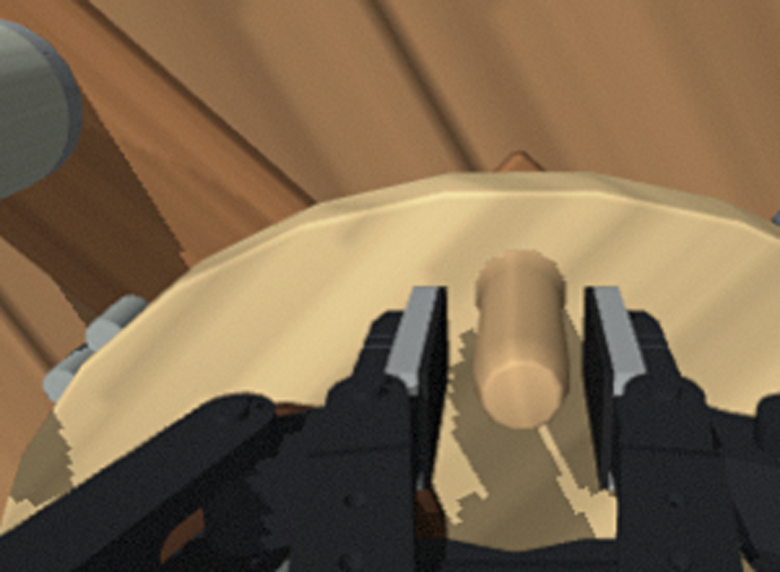

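View pics/t5.png

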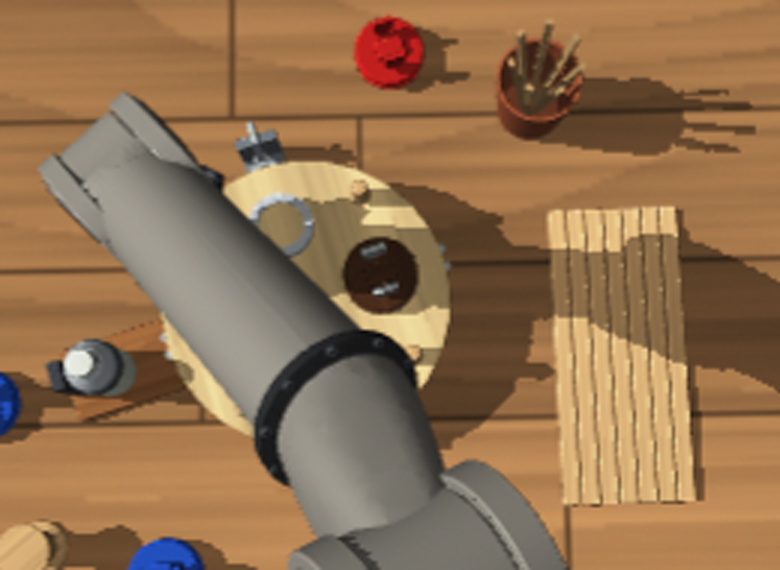

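>>> drive_tool --targets '[[40,[0,0,0],0.0],[40,[0,0,20],0.0],[40,[0,0,60],0.0],[40,[0,0,100],0.0],[20,[-20,10,135],0.0],[0,[-50,30,140],0.0],[0,[-60,40,140],0.0],[0,[-60,40,140],0.0]]'

```text
t: 8.2
tcp_pos: [0.5417, 0.2193, 0.2527]
ee_rot: [3.141, -0.0, 1.075]
wrist_force: [-0.4, -0.9, -0.1]
grip_width: -0.003
```

Run:
```python
from h import *
s=bot.get_state();print({k:np.round(s[k],4) for k in('t','joint_positions','tcp_pos','ee_rot','wrist_force','grip_width')})
d=snap("wrist","w6",None,1.5)
print(w2p(d,[.48,.2815,.153]),w2p(d,[.546-.082*.293,.067+.082*.956,.142]))
np.savez("w6.npz",**{k:np.array(v) for k,v in d.items()})
```

```text
{'t': np.float64(8.2), 'joint_positions': array([ 0.0516,  0.41  , -0.7038,  1.7367,  0.2932,  1.1024, -1.2412]), 'tcp_pos': array([0.5417, 0.2193, 0.2527]), 'ee_rot': array([ 3.1415e+00, -3.0000e-04,  1.0749e+00]), 'wrist_force': array([-0.3698, -0.9392, -0.1385]), 'grip_width': np.float64(-0.0034)}
[150.59693166 167.86708384] [275.20990053 270.75960351]
```

View pics/w6.png

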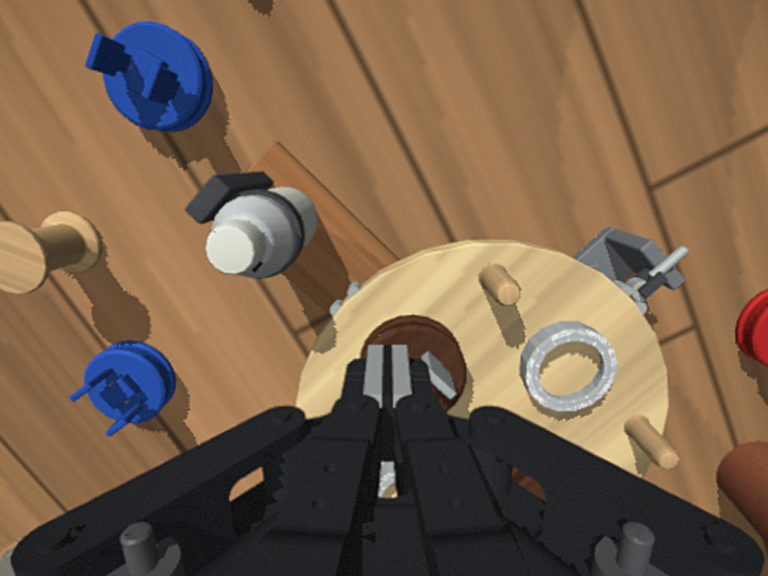

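Run:
```python
from h import *
d=dict(np.load("w6.npz"));print(p2w(d,155,164.5,.153))
```

```text
[0.48464734 0.28206995 0.153     ]
```

>>> drive_tool --targets '[[0,[-30,30,0],0.0],[0,[-60,63,0],0.0],[0,[-60,63,-40],0.0],[0,[-60,63,-65],0.0],[0,[-60,63,-72],0.0],[0,[-60,63,-72],0.0],[0,[-60,63,-72],0.0]]'

```text
t: 8.95
tcp_pos: [0.4846, 0.2803, 0.181]
ee_rot: [3.141, -0.001, 1.069]
wrist_force: [0.1, 0.2, 0.3]
grip_width: -0.002
```

Run:
```python
from h import *
d=snap("scene","s7",(220,110,380,240),4.8)
d=snap("wrist","w7",(100,120,400,340),2.6)
```

```text
(no output)
```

View pics/s7.png

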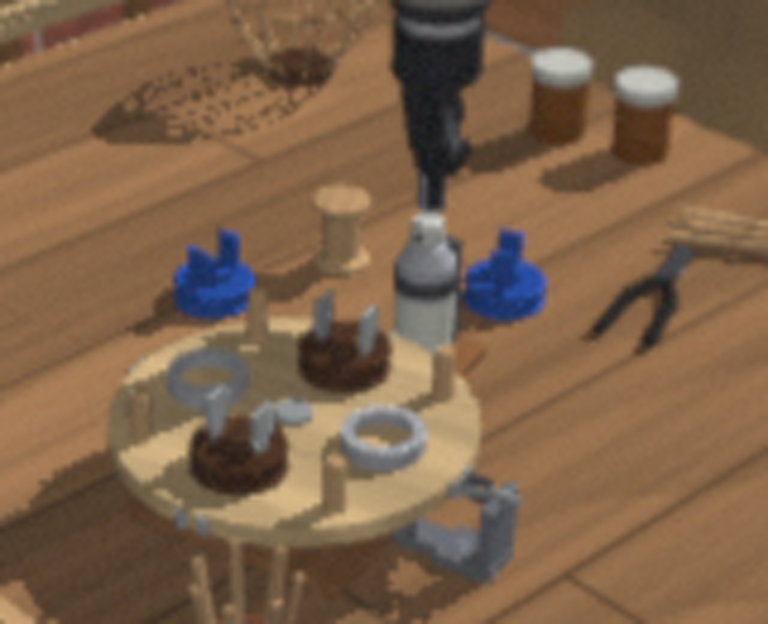

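View pics/w7.png

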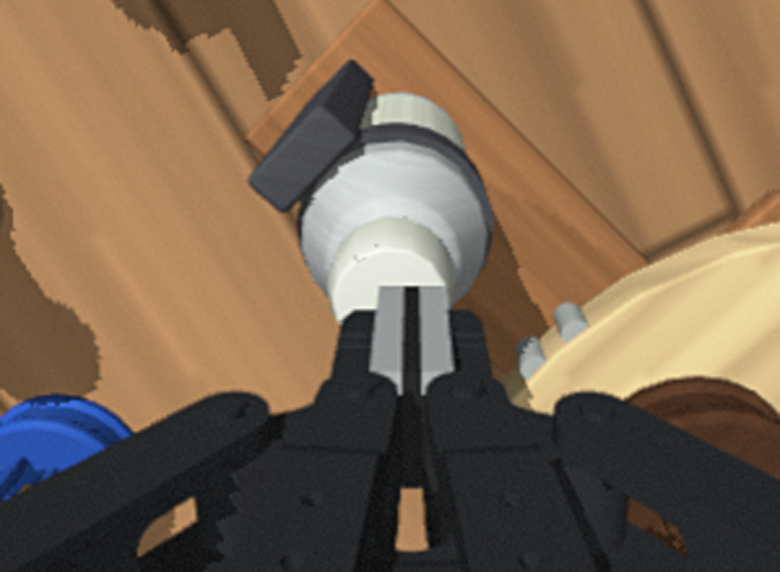

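Run:
```python
from h import *
d=snap("wrist")
s=bot.get_state();t=s['tcp_pos'];print(t,s['wrist_force'])
f=lambda q:(np.array(q)-[100,120])*2.6
print("tip px",f(w2p(d,[t[0],t[1],t[2]-.017])))
print("noz",p2w(d,100+390/2.6,120+288/2.6,.153))
P=t+np.array([0,0,-.017]);
c=np.array([.482,.282,.153])
pts=[f(w2p(d,c+[.015*np.cos(a),.015*np.sin(a),0])).round() for a in np.arange(0,6.28,.785)];print(pts)
```

```text
[0.48433665 0.2806746  0.1815445 ] [ 0.23086568 -0.54988383  0.25930004]
tip px [401.91261599 322.81911759]
noz [0.48326764 0.28445114 0.153     ]
[array([450., 269.]), array([409., 239.]), array([357., 244.]), array([326., 282.]), array([333., 328.]), array([372., 357.]), array([422., 352.]), array([454., 317.])]
```

>>> drive_tool --targets '[[0,[-2,2,-5],0.0],[0,[-2,2,-9],0.0],[0,[-2,2,-11],0.0],[0,[-2,2,-11],0.0],[0,[-2,2,-11],0.0]]'

```text
t: 9.6
tcp_pos: [0.4812, 0.2825, 0.1694]
ee_rot: [-3.141, 0.0, 1.071]
wrist_force: [-0.9, -0.0, 2.0]
grip_width: -0.0
```

>>> drive_tool --targets '[[0,[0,0,-6],0.0],[0,[0,0,-6.5],0.0],[0,[0,0,-6.5],0.0],[0,[0,0,-6.5],0.0],[0,[0,0,-6.5],0.0]]'

```text
t: 10.1
tcp_pos: [0.4816, 0.2829, 0.1637]
ee_rot: [3.141, -0.001, 1.071]
wrist_force: [-2.8, -1.5, 11.2]
grip_width: -0.0
```

>>> drive_tool --targets '[[0,[0,0,7],0.0],[0,[0,0,20],0.0],[0,[0,0,50],0.0],[0,[0,-20,90],0.0]]'

```text
t: 10.5
tcp_pos: [0.4799, 0.2639, 0.2529]
ee_rot: [-3.138, 0.001, 1.075]
wrist_force: [0.8, -0.4, 0.4]
grip_width: -0.002
```

>>> drive_tool --targets '[[40,[10,-30,0],0.14],[85,[20,-60,0],0.28],[85,[32,-90,0],0.42],[85,[42,-118,-10],0.56],[85,[42,-118,-20],0.7],[85,[42,-118,-20],0.795],[85,[42,-118,-20],0.795],[85,[42,-118,-20],0.795]]'

```text
t: 11.3
tcp_pos: [0.5234, 0.1444, 0.2331]
ee_rot: [3.141, -0.0, 1.863]
wrist_force: [0.7, -0.1, -0.5]
grip_width: 0.995
```

Run:
```python
from h import *
s=bot.get_state();print({k:np.round(s[k],4) for k in('t','joint_positions','tcp_pos','ee_rot','wrist_force','grip_width')})
d=snap("wrist","w8",None,1.5)
np.savez("w8.npz",**{k:np.array(v) for k,v in d.items()})
```

```text
{'t': np.float64(11.3), 'joint_positions': array([ 0.3003,  0.3996, -0.8575,  1.8455,  0.3454,  1.0528, -0.4003]), 'tcp_pos': array([0.5234, 0.1444, 0.2331]), 'ee_rot': array([ 3.1413e+00, -1.0000e-04,  1.8631e+00]), 'wrist_force': array([ 0.6763, -0.0856, -0.5336]), 'grip_width': np.float64(0.9947)}
```

View pics/w8.png

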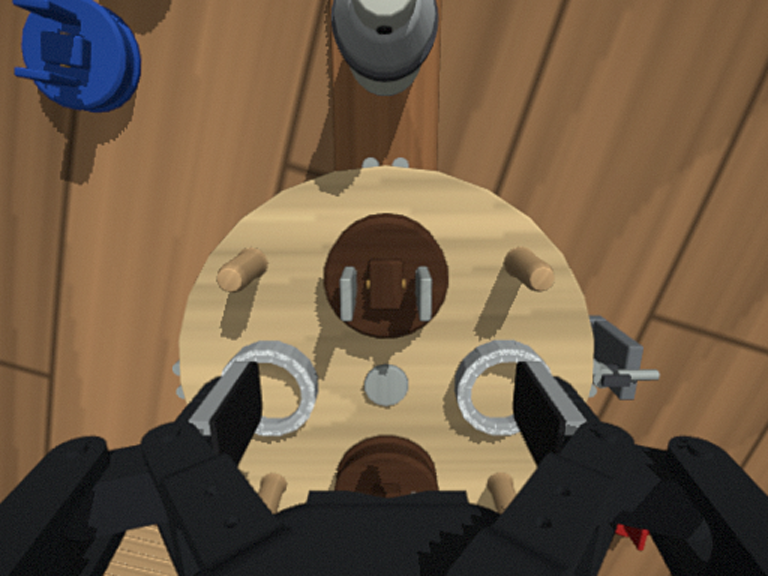

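```bash
cat >> h.py <<'E'
def drawcap(d,x,y,ang,z0,f,crop,scale):
    """ang: deg of tab direction"""
    im=cv2.cvtColor(d["color"],cv2.COLOR_RGB2BGR);x0,y0,x1,y1=crop
    im=cv2.resize(im[y0:y1,x0:x1],None,fx=scale,fy=scale,interpolation=cv2.INTER_CUBIC)
    u=np.array([np.cos(np.radians(ang)),np.sin(np.radians(ang)),0]);v=np.array([-u[1],u[0],0]);c=np.array([x,y,z0])
    g=lambda p:tuple(((w2p(d,p)-[x0,y0]+.5)*scale-.5).round().astype(int).tolist())
    for s in(1,-1):
        q=[g(c+u*s*.024+v*a*.012+[0,0,h]) for a,h in((-1,.062),(1,.062),(1,.034),(-1,.034))]
        cv2.polylines(im,[np.array(q)],True,(0,255,0),1)
    for h,col in((.024,(255,255,0)),(0,(0,255,255))):
        q=[g(c+.039*(np.cos(a)*u+np.sin(a)*v)+[0,0,h]) for a in np.linspace(0,6.28,40)]
        cv2.polylines(im,[np.array(q)],True,col,1)
    cv2.imwrite(f"pics/{f}.png",im)
E
python3 - <<'E'
from h import *
d=dict(np.load("w8.npz"));drawcap(d,.522,.1454,17,.08,"w8o",(190,120,320,250),5)
E
```

View pics/w8o.png

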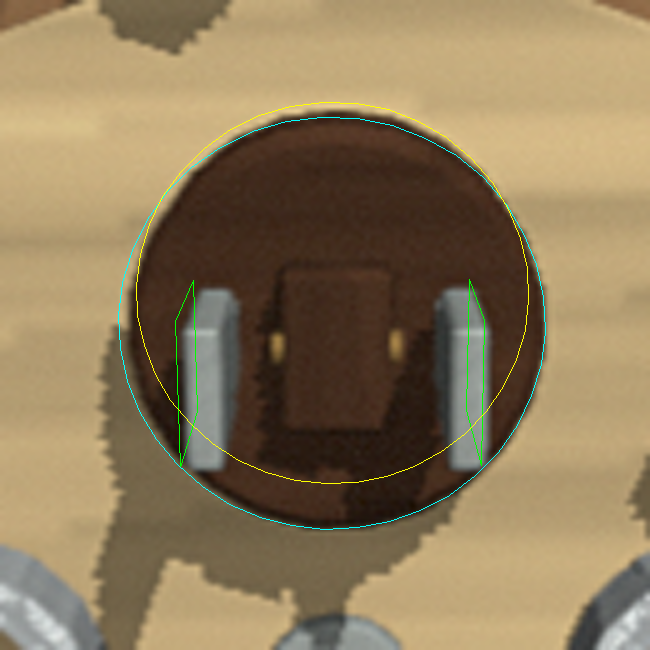

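>>> drive_tool --targets '[[85,[0,1,-40],0.0],[85,[0,1,-75],0.0],[85,[0,1,-95],0.0],[85,[0,1,-102],0.0],[85,[0,1,-102],0.0],[60,[0,1,-102],0.0],[48,[0,1,-102],0.0],[40,[0,1,-102],0.0],[28,[0,1,-102],0.0],[28,[0,1,-102],0.0],[28,[0,1,-102],0.0],[28,[0,1,-102],0.0]]'

```text
t: 12.55
tcp_pos: [0.5239, 0.1457, 0.1333]
ee_rot: [3.14, 0.001, 1.865]
wrist_force: [-5.6, -4.0, 18.7]
grip_width: 0.337
```

Run:
```python
from h import *
s=bot.get_state();print(s['grip_width']*85.4)
snap("wrist","w9",(100,120,400,340),2.6)
```

```text
28.81389719338319
```

View pics/w9.png

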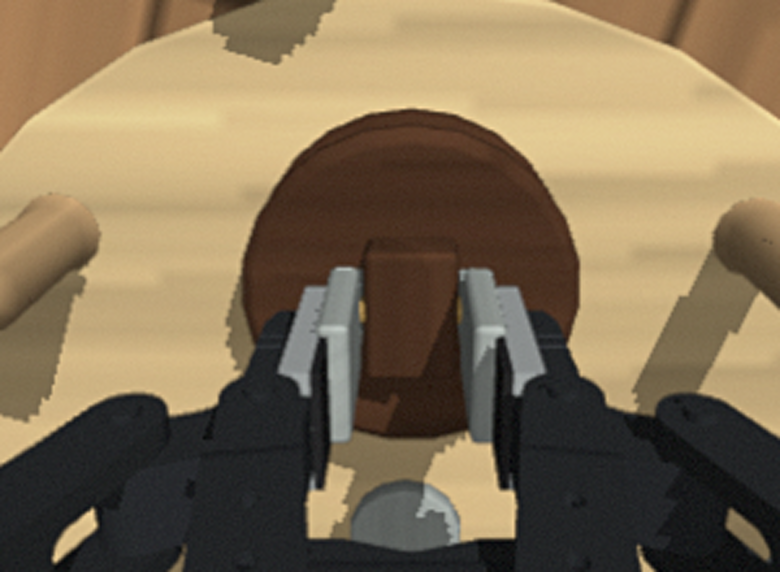

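>>> drive_tool --targets '[[20,[0,0,0],0.0],[20,[0,0,0],0.0],[20,[0,0,1],0.0],[20,[0,0,2],0.0],[20,[0,0,3],0.0]]'

```text
t: 13.1
tcp_pos: [0.5234, 0.1453, 0.1341]
ee_rot: [3.141, 0.0, 1.866]
wrist_force: [1.0, 0.6, -2.3]
grip_width: 0.322
```

>>> drive_tool --targets '[[20,[0,0,3],0.0],[20,[0,0,6],0.0],[20,[0,0,10],0.0],[20,[0,0,15],0.0],[20,[0,0,20],0.0],[20,[0,0,30],0.0],[20,[0,0,50],0.0],[20,[0,0,70],0.0],[20,[0,0,90],0.0],[20,[0,0,100],0.0]]'

```text
t: 14.1
tcp_pos: [0.5241, 0.146, 0.2361]
ee_rot: [3.139, 0.0, 1.866]
wrist_force: [-0.0, -0.2, -1.0]
grip_width: 0.321
```

Run:
```python
from h import *
snap("scene","s10",(190,80,400,300),3)
snap("wrist","w10",(100,120,400,340),2.6)
snap("top","t10")
```

```text
(no output)
```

View pics/s10.png

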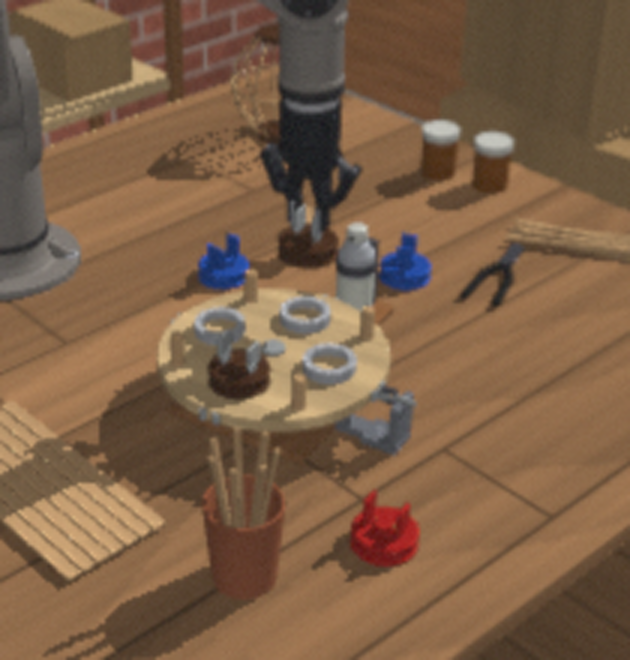

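View pics/w10.png

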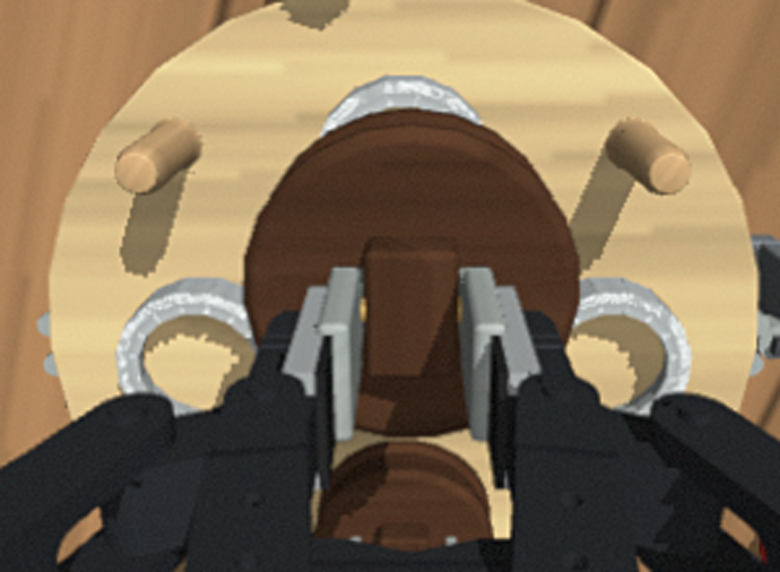

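View pics/t10.png

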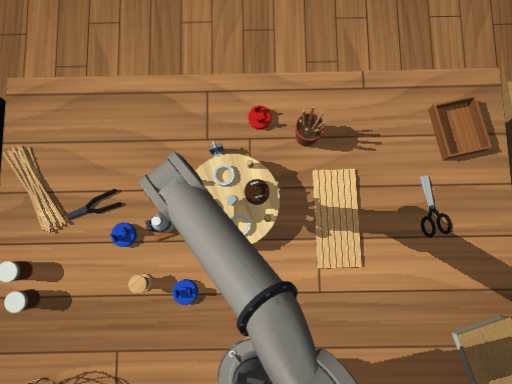

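>>> drive_tool --targets '[[20,[5,-25,0],-0.02],[20,[9,-60,0],-0.05],[20,[13,-100,0],-0.1],[20,[17,-140,0],-0.13],[20,[21,-180,0],-0.16],[20,[25,-220,0],-0.19],[20,[29,-260,0],-0.22],[20,[33,-300,0],-0.25],[20,[37,-340,0],-0.28],[20,[41,-375,0],-0.3],[20,[44,-400,0],-0.3],[20,[46,-413,0],-0.3],[20,[46,-413,0],-0.3],[20,[46,-413,-40],-0.3],[20,[46,-413,-80],-0.3],[20,[46,-413,-120],-0.3],[20,[46,-413,-140],-0.3],[20,[46,-413,-140],-0.3]]'

```text
t: 16.05
tcp_pos: [0.5671, -0.2642, 0.0903]
ee_rot: [-3.135, -0.004, 1.569]
wrist_force: [0.4, 0.3, -0.3]
grip_width: 0.327
```

Run:
```python
from h import *
s=bot.get_state();print({k:np.round(s[k],4) for k in('t','joint_positions','tcp_pos','ee_rot','wrist_force','grip_width')})
snap("scene","s11",(130,150,300,290),4)
snap("wrist","w11",None,1.4)
```

```text
{'t': np.float64(16.05), 'joint_positions': array([ 0.7605,  0.6532, -0.5867,  1.763 ,  0.4524,  0.8712, -0.0329]), 'tcp_pos': array([ 0.5671, -0.2642,  0.0903]), 'ee_rot': array([-3.1354, -0.0039,  1.5689]), 'wrist_force': array([ 0.4269,  0.2856, -0.3321]), 'grip_width': np.float64(0.3272)}
```

View pics/s11.png

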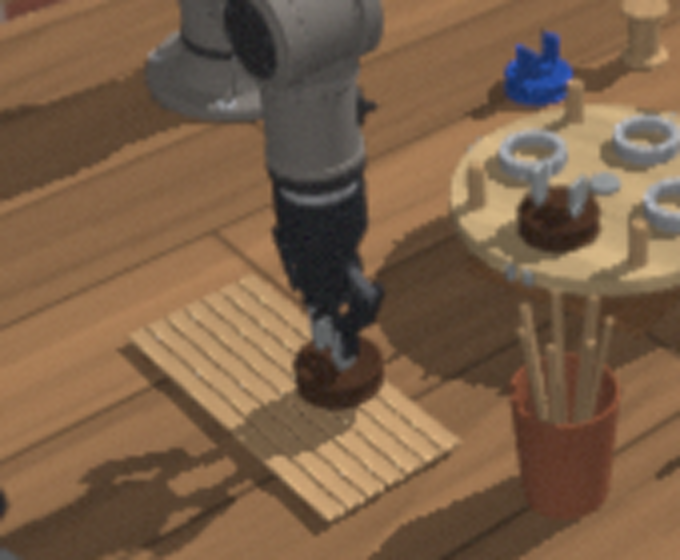

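View pics/w11.png

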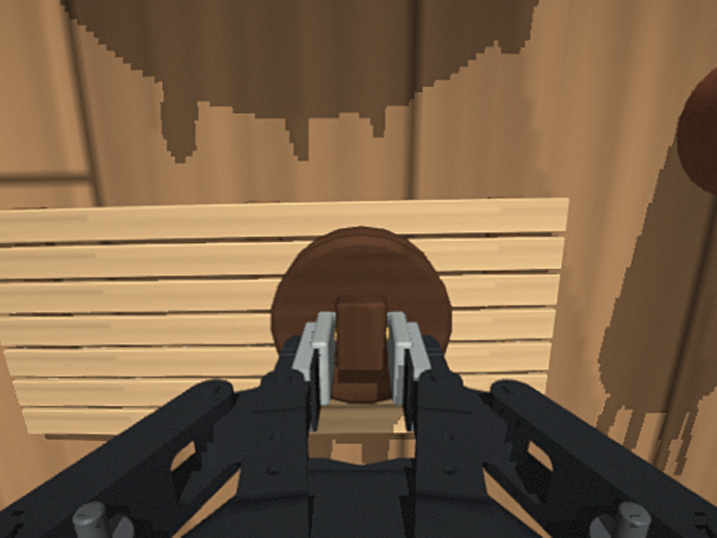

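>>> drive_tool --targets '[[20,[0,0,-8],0.0],[20,[0,0,-16],0.0],[20,[0,0,-20],0.0],[20,[0,0,-22],0.0],[20,[0,0,-22],0.0]]'

```text
t: 16.65
tcp_pos: [0.5692, -0.2676, 0.0716]
ee_rot: [-3.141, -0.0, 1.566]
wrist_force: [-0.4, -0.8, -2.2]
grip_width: 0.321
```

>>> drive_tool --targets '[[20,[0,0,-2],0.0],[20,[0,0,-4],0.0],[20,[0,0,-4],0.0]]'

```text
t: 16.95
tcp_pos: [0.5692, -0.2675, 0.0676]
ee_rot: [-3.141, -0.0, 1.566]
wrist_force: [-0.0, 0.1, -1.7]
grip_width: 0.324
```

>>> drive_tool --targets '[[20,[0,0,-1],0.0],[20,[0,0,-2],0.0],[20,[0,0,-2],0.0]]'

```text
t: 17.25
tcp_pos: [0.5695, -0.2676, 0.066]
ee_rot: [3.141, 0.0, 1.566]
wrist_force: [-1.0, 0.1, 0.2]
grip_width: 0.324
```

>>> drive_tool --targets '[[20,[0,0,-1],0.0],[36,[0,0,-1],0.0],[44,[0,0,-1],0.0],[56,[0,0,-1],0.0],[75,[0,0,-1],0.0],[85,[0,0,-1],0.0],[85,[0,0,5],0.0],[85,[0,0,30],0.0],[85,[0,0,70],0.0],[85,[0,0,110],0.0],[85,[0,0,150],0.0],[85,[0,0,150],0.0]]'

```text
t: 18.45
tcp_pos: [0.5729, -0.268, 0.2227]
ee_rot: [3.131, 0.004, 1.566]
wrist_force: [1.1, -0.0, -0.4]
grip_width: 0.996
```

Run:
```python
from h import *
s=bot.get_state();print({k:np.round(s[k],4) for k in('t','joint_positions','tcp_pos','ee_rot','wrist_force','grip_width')})
snap("scene","s12",(130,150,350,320),3.5)
snap("wrist","w12",None,1.4)
snap("top","t12",(130,100,390,290),3)
```

```text
{'t': np.float64(18.45), 'joint_positions': array([ 0.8149,  0.507 , -0.6566,  1.6623,  0.3448,  1.0793,  0.0525]), 'tcp_pos': array([ 0.5729, -0.268 ,  0.2227]), 'ee_rot': array([3.1314, 0.004 , 1.5658]), 'wrist_force': array([ 1.1182, -0.04  , -0.4294]), 'grip_width': np.float64(0.9963)}
```

View pics/s12.png

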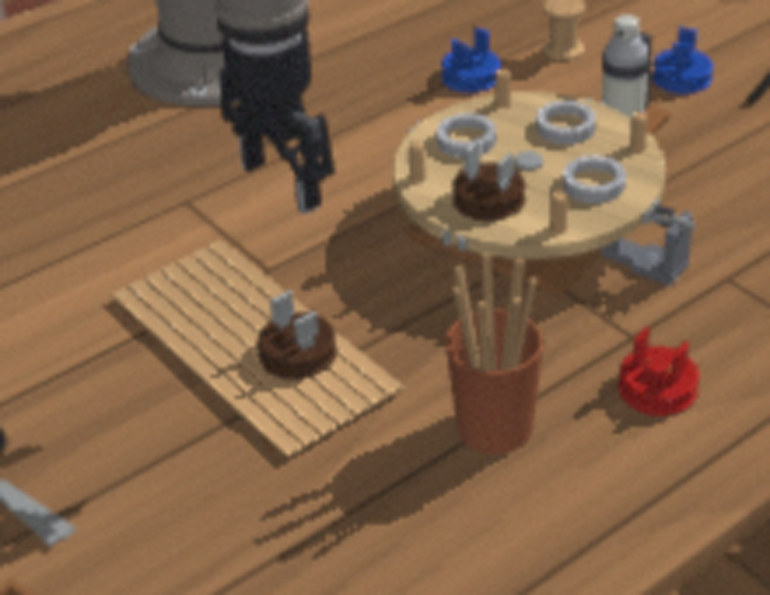

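View pics/t12.png

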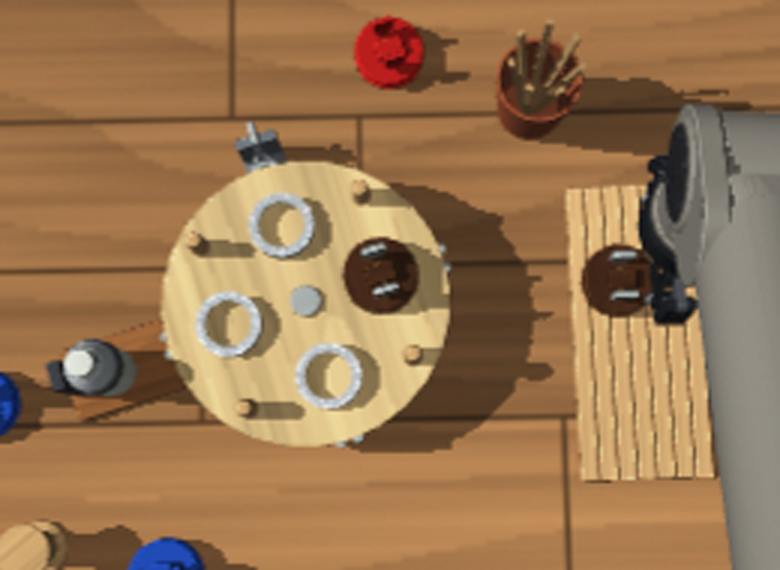

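>>> drive_tool --targets '[[85,[-10,30,10],-0.05],[85,[-20,60,10],-0.1],[50,[-35,95,10],-0.2],[50,[-50,130,10],-0.3],[50,[-65,170,10],-0.4],[50,[-80,205,10],-0.486],[50,[-85,224,10],-0.486],[50,[-85,224,10],-0.486],[50,[-85,224,10],-0.486],[50,[-85,224,10],-0.486]]'

```text
t: 19.6
tcp_pos: [0.4843, -0.045, 0.2251]
ee_rot: [-3.14, 0.001, 1.078]
wrist_force: [-0.1, -0.9, -0.5]
grip_width: 0.584
```

Run:
```python
from h import *
import math
s=bot.get_state();print({k:np.round(s[k],4) for k in('t','joint_positions','tcp_pos','ee_rot','wrist_force','grip_width')})
d=snap("wrist","w13",None,1.4)
c=np.array([.546,.067]);R=.125
for a in(-117.9,-27.9,-207.9): print(w2p(d,[*(c+R*np.array([math.cos(math.radians(a)),math.sin(math.radians(a))])),.125])*1.4)
```

```text
{'t': np.float64(19.6), 'joint_positions': array([ 0.5596,  0.2631, -0.6859,  1.983 ,  0.2017,  0.964 , -0.7182]), 'tcp_pos': array([ 0.4843, -0.045 ,  0.2251]), 'ee_rot': array([-3.1405e+00,  6.0000e-04,  1.0780e+00]), 'wrist_force': array([-0.1075, -0.9067, -0.482 ]), 'grip_width': np.float64(0.5844)}
[361.91142936 272.29602931]
[605.94898547  35.9795483 ]
[115.66494055  39.37057493]
```

View pics/w13.png

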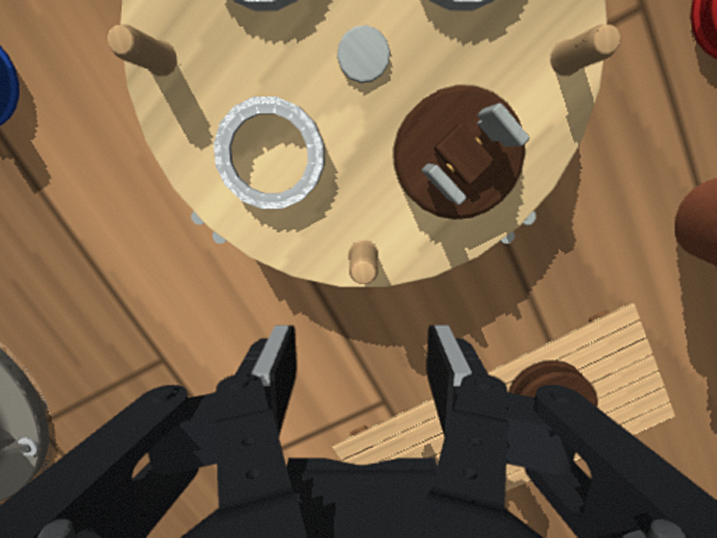

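>>> drive_tool --targets '[[50,[2,1,-40],0.0],[50,[2,1,-75],0.0],[50,[2,1,-100],0.0],[50,[2,1,-111],0.0],[28,[2,1,-111],0.0],[28,[2,1,-111],0.0],[28,[2,1,-111],0.0],[28,[2,1,-111],0.0]]'

```text
t: 20.45
tcp_pos: [0.4872, -0.0427, 0.116]
ee_rot: [3.139, -0.001, 1.08]
wrist_force: [-0.2, 0.5, -0.1]
grip_width: 0.326
```

Run:
```python
from h import *
import math
s=bot.get_state();print({k:np.round(s[k],4) for k in('t','joint_positions','tcp_pos','ee_rot','wrist_force','grip_width')})
snap("wrist","w14",(60,120,360,340),2)
c=np.array([.546,.067]);R=.125
for base in(0,60,120):
  p0=c+R*np.array([math.cos(math.radians(-117.9+base)),math.sin(math.radians(-117.9+base))])
  print([ (base+a,*((c+R*np.array([math.cos(math.radians(-117.9+base+a)),math.sin(math.radians(-117.9+base+a))])-p0)*1000).round().astype(int).tolist()) for a in range(3,65,3)])
```

```text
{'t': np.float64(20.45), 'joint_positions': array([ 0.4724,  0.4246, -0.6187,  2.0765,  0.3618,  0.7432, -0.8656]), 'tcp_pos': array([ 0.4872, -0.0427,  0.116 ]), 'ee_rot': array([ 3.1394e+00, -7.0000e-04,  1.0795e+00]), 'wrist_force': array([-0.2237,  0.5115, -0.0542]), 'grip_width': np.float64(0.326)}
[(3, 6, -3), (6, 12, -6), (9, 18, -8), (12, 24, -10), (15, 31, -11), (18, 37, -13), (21, 43, -14), (24, 50, -14), (27, 57, -15), (30, 63, -14), (33, 70, -14), (36, 76, -13), (39, 83, -12), (42, 89, -11), (45, 95, -9), (48, 101, -7), (51, 108, -5), (54, 113, -2), (57, 119, 1), (60, 125, 5), (63, 130, 8)]
[(63, 5, 4), (66, 11, 8), (69, 16, 12), (72, 21, 16), (75, 25, 21), (78, 29, 26), (81, 34, 31), (84, 37, 36), (87, 41, 42), (90, 44, 47), (93, 47, 53), (96, 50, 59), (99, 52, 65), (102, 54, 72), (105, 55, 78), (108, 57, 84), (111, 58, 91), (114, 58, 97), (117, 59, 104), (120, 58, 110), (123, 58, 117)]
[(123, 0, 7), (126, -1, 13), (129, -2, 19), (132, -4, 26), (135, -5, 32), (138, -8, 38), (141, -10, 44), (144, -13, 50), (147, -16, 56), (150, -19, 62), (153, -23, 67), (156, -27, 73), (159, -31, 78), (162, -35, 82), (165, -40, 87), (168, -45, 91), (171, -50, 95), (174, -55, 99), (177, -61, 103), (180, -66, 106), (183, -72, 109)]
```

View pics/w14.png

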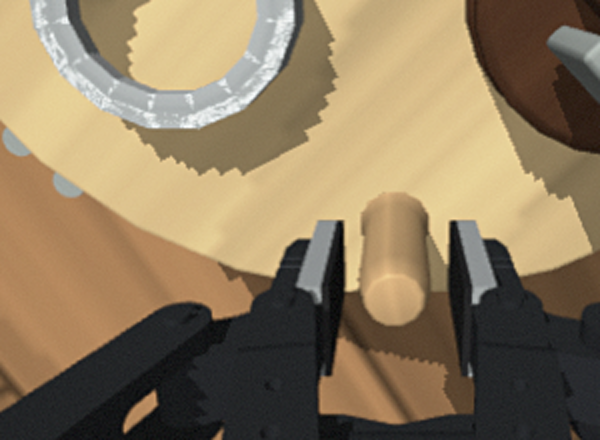

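>>> drive_tool --targets '[[28,[6,-3,0],0.05],[28,[12,-6,0],0.1],[28,[18,-8,0],0.16],[28,[24,-10,0],0.21],[28,[31,-11,0],0.26],[28,[37,-13,0],0.31],[28,[43,-14,0],0.37],[28,[50,-14,0],0.42],[28,[57,-15,0],0.47],[28,[63,-14,0],0.52],[28,[70,-14,0],0.58],[28,[76,-13,0],0.63],[28,[83,-12,0],0.68],[28,[89,-11,0],0.73],[28,[95,-9,0],0.79],[28,[101,-7,0],0.84],[28,[108,-5,0],0.89],[28,[113,-2,0],0.94],[28,[119,1,0],0.99],[28,[125,5,0],1.05]]'

```text
t: 22.5
tcp_pos: [0.6115, -0.0384, 0.1152]
ee_rot: [-3.141, 0.001, 2.131]
wrist_force: [-0.2, -2.1, 0.4]
grip_width: 0.327
```

>>> drive_tool --targets '[[28,[5,4,0],0.05],[28,[11,8,0],0.1],[28,[16,12,0],0.16],[28,[21,16,0],0.21],[28,[25,21,0],0.26],[28,[29,26,0],0.31],[28,[34,31,0],0.37],[28,[37,36,0],0.42],[28,[41,42,0],0.47],[28,[44,47,0],0.52],[28,[47,53,0],0.58],[28,[50,59,0],0.63],[28,[52,65,0],0.68],[28,[54,72,0],0.73],[28,[55,78,0],0.79],[28,[57,84,0],0.84],[28,[58,91,0],0.89],[28,[58,97,0],0.94],[28,[59,104,0],0.99],[28,[58,110,0],1.05]]'

```text
t: 24.5
tcp_pos: [0.6698, 0.072, 0.1152]
ee_rot: [-3.141, 0.001, -3.102]
wrist_force: [1.0, -2.0, -0.2]
grip_width: 0.329
```

Run:
```python
from h import *
s=bot.get_state();print({k:np.round(s[k],4) for k in('t','joint_positions','tcp_pos','ee_rot','wrist_force','grip_width')})
snap("wrist","w15",(60,120,360,340),2)
```

```text
{'t': np.float64(24.5), 'joint_positions': array([ 0.4353,  0.8362, -0.9938,  1.6162,  0.7637,  1.121 ,  0.8514]), 'tcp_pos': array([0.6698, 0.072 , 0.1152]), 'ee_rot': array([-3.1407e+00,  8.0000e-04, -3.1021e+00]), 'wrist_force': array([ 1.0393, -2.0236, -0.2403]), 'grip_width': np.float64(0.3286)}
```

View pics/w15.png

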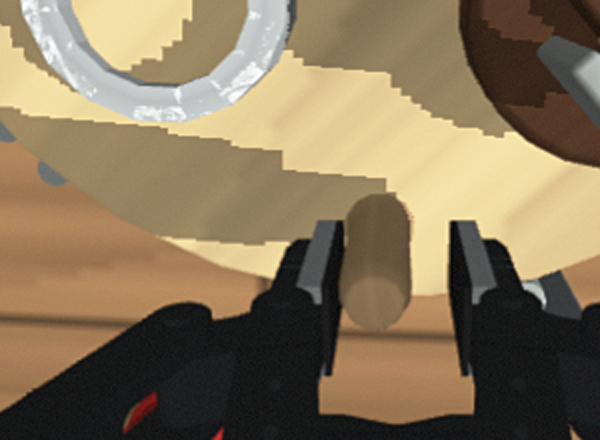

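>>> drive_tool --targets '[[28,[0,7,0],0.03],[28,[-1,13,0],0.06],[28,[-2,19,0],0.1],[28,[-4,26,0],0.13],[28,[-5,32,0],0.16],[28,[-8,38,0],0.2],[28,[-10,44,0],0.23],[28,[-13,50,0],0.27],[28,[-16,56,0],0.3],[28,[-19,62,0],0.33]]'

```text
t: 25.55
tcp_pos: [0.65, 0.1349, 0.1148]
ee_rot: [3.142, -0.0, -2.771]
wrist_force: [-0.8, -1.5, 0.5]
grip_width: 0.328
```

Run:
```python
from h import *
s=bot.get_state();print({k:np.round(s[k],4) for k in('t','joint_positions','tcp_pos','ee_rot','wrist_force','grip_width')})
```

```text
{'t': np.float64(25.55), 'joint_positions': array([ 0.3777,  0.8582, -1.0593,  1.6395,  0.8108,  1.1438,  1.0466]), 'tcp_pos': array([0.65  , 0.1349, 0.1148]), 'ee_rot': array([ 3.1416e+00, -3.0000e-04, -2.7709e+00]), 'wrist_force': array([-0.8308, -1.4947,  0.4712]), 'grip_width': np.float64(0.3281)}
```

>>> drive_tool --targets '[[28,[-4,5,0],0.03],[28,[-8,11,0],0.06],[28,[-12,16,0],0.1],[28,[-16,20,0],0.13],[28,[-21,25,0],0.16],[28,[-26,29,0],0.2],[28,[-31,33,0],0.23],[28,[-36,37,0],0.27],[28,[-40,39,0],0.3],[28,[-43,42,0],0.33],[28,[-45,43,0],0.33]]'

```text
t: 26.65
tcp_pos: [0.6047, 0.1776, 0.1147]
ee_rot: [3.141, -0.001, -2.442]
wrist_force: [0.3, 0.4, 0.4]
grip_width: 0.33
```

>>> drive_tool --targets '[[28,[-1,0.5,0],0.0],[28,[-2,1,0],0.0],[28,[-2,1,0],0.0]]'

```text
t: 26.95
tcp_pos: [0.6029, 0.1789, 0.1148]
ee_rot: [3.141, -0.0, -2.443]
wrist_force: [0.0, -0.6, -0.6]
grip_width: 0.329
```

Run:
```python
from h import *
snap("wrist","w16",(60,120,360,340),2)
snap("top","t16",(130,100,390,290),3)
```

```text
(no output)
```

View pics/w16.png

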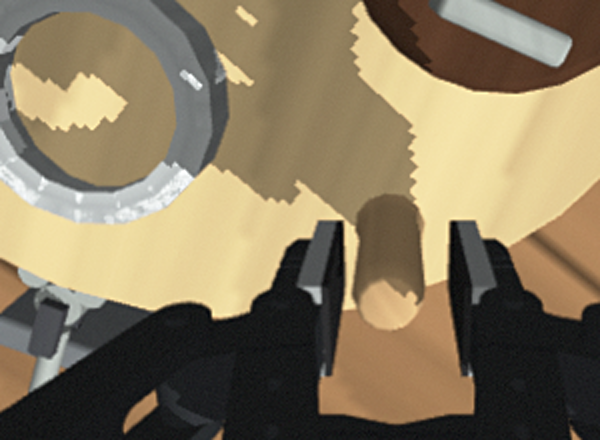

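View pics/t16.png

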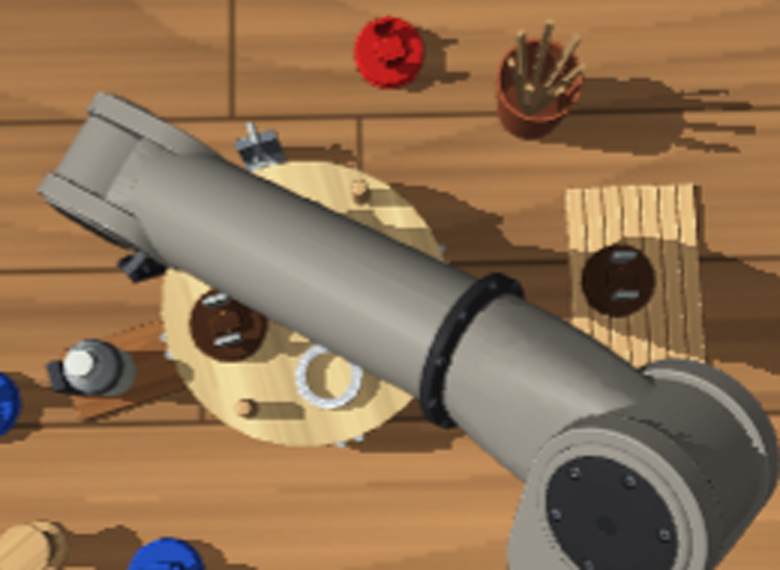

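>>> drive_tool --targets '[[40,[0,0,0],0.0],[40,[0,0,20],0.0],[40,[0,0,60],0.0],[40,[0,0,100],-0.1],[20,[-20,15,120],-0.24],[0,[-40,30,120],-0.38],[0,[-60,45,120],-0.52],[0,[-80,65,120],-0.66],[0,[-100,85,120],-0.8],[0,[-121,103,120],-0.94],[0,[-121,103,120],-1.08],[0,[-121,103,120],-1.22],[0,[-121,103,120],-1.36],[0,[-121,103,110],-1.5],[0,[-121,103,100],-1.64],[0,[-121,103,90],-1.78],[0,[-121,103,80],-1.92],[0,[-121,103,70],-1.972],[0,[-121,103,66],-1.972],[0,[-121,103,66],-1.972]]'

```text
t: 29.05
tcp_pos: [0.4821, 0.2818, 0.1813]
ee_rot: [3.141, -0.0, 1.87]
wrist_force: [-0.2, 0.9, 0.7]
grip_width: -0.001
```

Run:
```python
from h import *
s=bot.get_state();print({k:np.round(s[k],4) for k in('t','joint_positions','tcp_pos','ee_rot','wrist_force','grip_width')})
d=snap("wrist","w17",(100,120,400,340),2.6)
snap("scene","s17",(220,110,380,240),4.8)
snap("top","t17",(130,100,390,290),3)
```

```text
{'t': np.float64(29.05), 'joint_positions': array([-1.5000e-03,  4.8850e-01, -8.2610e-01,  1.8608e+00,  4.2850e-01,
        9.7950e-01, -7.1540e-01]), 'tcp_pos': array([0.4821, 0.2818, 0.1813]), 'ee_rot': array([ 3.1415e+00, -2.0000e-04,  1.8701e+00]), 'wrist_force': array([-0.1573,  0.9454,  0.7411]), 'grip_width': np.float64(-0.0007)}
```

View pics/w17.png

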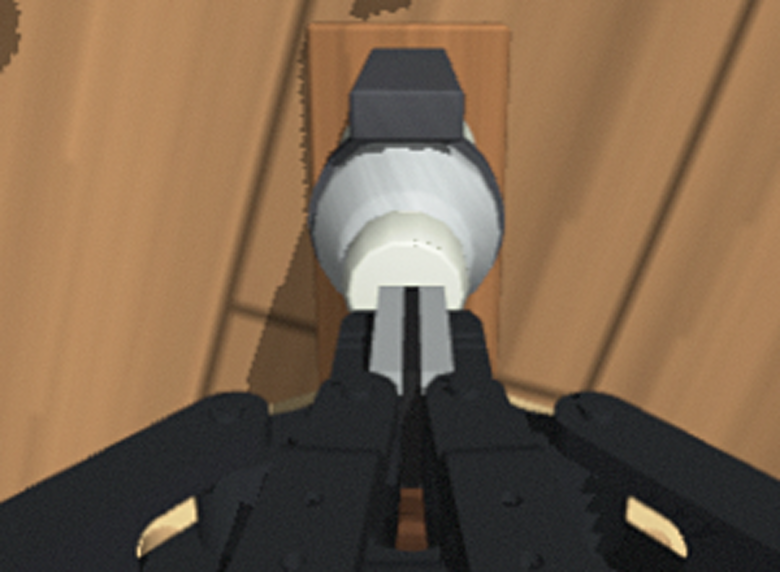

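View pics/s17.png

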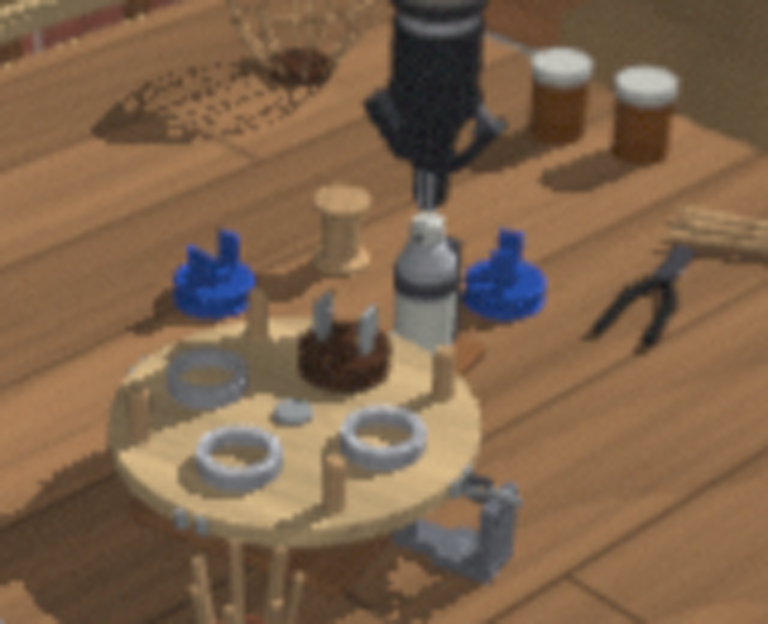

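View pics/t17.png

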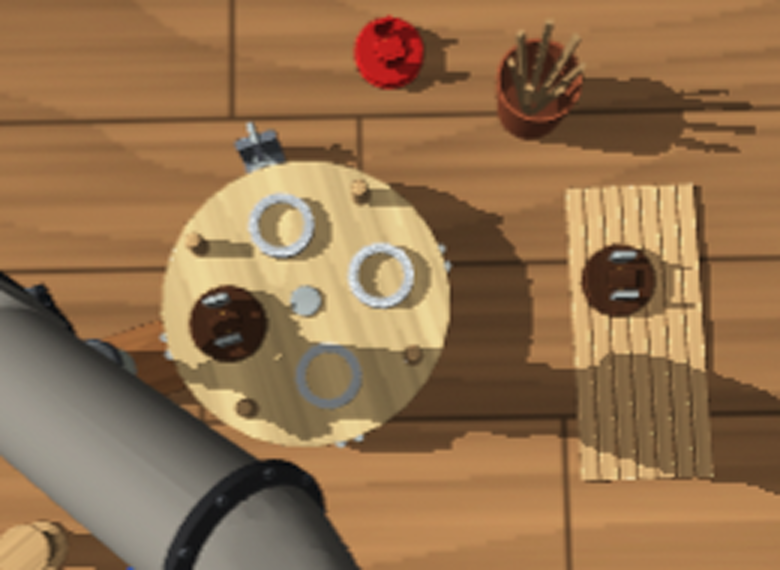

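>>> drive_tool --targets '[[0,[0,1,-6],0.0],[0,[0,1,-10],0.0],[0,[0,1,-11],0.0],[0,[0,1,-11],0.0]]'

```text
t: 29.6
tcp_pos: [0.4823, 0.2824, 0.1697]
ee_rot: [-3.141, -0.0, 1.868]
wrist_force: [0.2, -0.6, 2.1]
grip_width: 0.003
```

>>> drive_tool --targets '[[0,[0,0,-6],0.0],[0,[0,0,-6.5],0.0],[0,[0,0,-6.5],0.0],[0,[0,0,-6.5],0.0],[0,[0,0,-6.5],0.0]]'

```text
t: 30.1
tcp_pos: [0.4826, 0.2827, 0.1638]
ee_rot: [3.141, -0.0, 1.868]
wrist_force: [-1.1, -2.0, 6.7]
grip_width: 0.003
```

>>> drive_tool --targets '[[0,[0,0,7],0.0],[0,[0,0,20],0.0],[0,[0,0,50],0.0],[0,[5,-20,80],0.0],[30,[13,-50,80],0.0],[85,[24,-90,80],0.0],[85,[37,-125,75],0.0],[85,[41,-137,65],0.0],[85,[41,-137,60],0.0],[85,[41,-137,60],0.0],[85,[41,-137,60],0.0]]'

```text
t: 31.2
tcp_pos: [0.5226, 0.1476, 0.2236]
ee_rot: [3.141, -0.001, 1.871]
wrist_force: [0.3, -0.2, -0.6]
grip_width: 0.993
```

Run:
```python
from h import *
s=bot.get_state();print({k:np.round(s[k],4) for k in('t','joint_positions','tcp_pos','ee_rot','wrist_force','grip_width')})
d=snap("wrist")
drawcap(d,.523,.1448,17,.08,"w18o",(150,100,370,290),3)
```

```text
{'t': np.float64(31.2), 'joint_positions': array([ 0.2785,  0.4062, -0.8379,  1.8558,  0.3477,  1.0327, -0.4004]), 'tcp_pos': array([0.5226, 0.1476, 0.2236]), 'ee_rot': array([ 3.1415e+00, -1.1000e-03,  1.8709e+00]), 'wrist_force': array([ 0.2621, -0.1623, -0.6248]), 'grip_width': np.float64(0.9926)}
```

View pics/w18o.png

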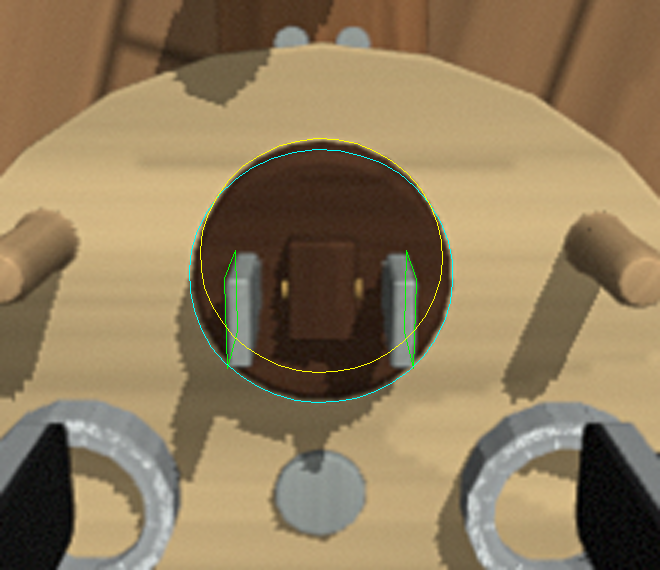

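>>> drive_tool --targets '[[85,[0,-2,-40],0.0],[85,[0,-2,-70],0.0],[85,[0,-2,-87],0.0],[85,[0,-2,-92],0.0],[85,[0,-2,-92],0.0],[60,[0,-2,-92],0.0],[48,[0,-2,-92],0.0],[40,[0,-2,-92],0.0],[28,[0,-2,-92],0.0],[20,[0,-2,-92],0.0],[20,[0,-2,-92],0.0],[20,[0,-2,-91],0.0],[20,[0,-2,-90],0.0],[20,[0,-2,-89],0.0],[20,[0,-2,-89],0.0]]'

```text
t: 32.75
tcp_pos: [0.5234, 0.1432, 0.1344]
ee_rot: [3.142, 0.0, 1.867]
wrist_force: [-1.0, -0.7, 3.1]
grip_width: 0.322
```

>>> drive_tool --targets '[[20,[0,0,2],0.0],[20,[0,0,4],0.0],[20,[0,0,7],0.0],[20,[0,0,11],0.0],[20,[0,0,16],0.0],[20,[0,0,22],0.0],[20,[0,0,35],0.0],[20,[0,0,60],0.0],[20,[0,0,85],0.0],[20,[0,0,100],0.0],[20,[0,0,100],0.0]]'

```text
t: 33.85
tcp_pos: [0.5246, 0.1441, 0.2369]
ee_rot: [3.137, 0.0, 1.868]
wrist_force: [0.5, -0.2, -1.2]
grip_width: 0.322
```

Run:
```python
from h import *
snap("wrist","w19",(100,120,400,340),2)
d=snap("top","t19",(130,100,390,290),3)
np.savez("t19.npz",**{k:np.array(v) for k,v in d.items()})
```

```text
(no output)
```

View pics/w19.png

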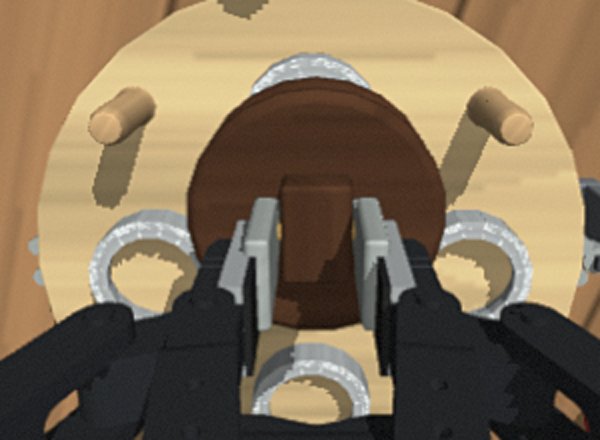

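View pics/t19.png

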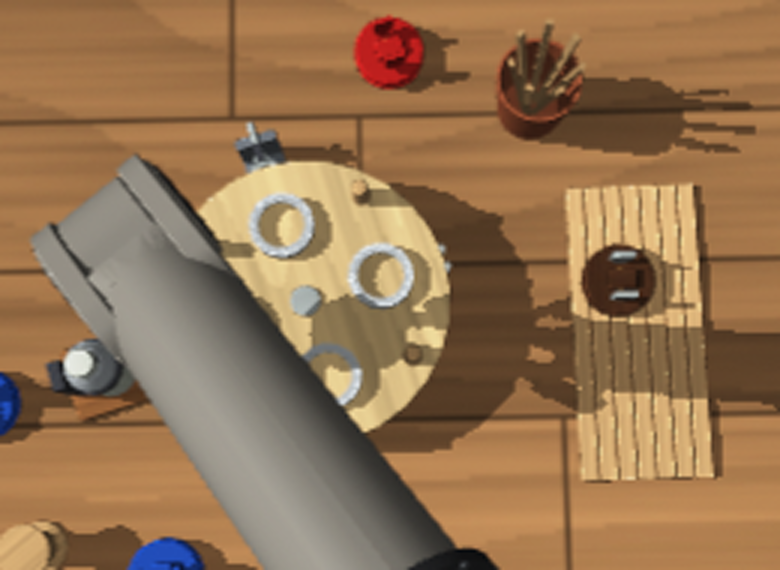

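Run:
```python
from h import *
d=dict(np.load("t19.npz"))
def w(x,y,z): return p2w(d,130+(x+.5)/3-.5,100+(y+.5)/3-.5,z)
b=[w(*p,.012) for p in((566,188),(694,184),(582,481),(714,476))]
print(np.round(b,3),np.mean(b,0)); print("cap",w(620,280,.036))
print(((w2p(d,[.44,-.299,.012])-[130,100]+.5)*3))
```

```text
[[ 0.675 -0.215  0.012]
 [ 0.677 -0.357  0.012]
 [ 0.355 -0.221  0.012]
 [ 0.358 -0.361  0.012]] [ 0.51642614 -0.28851776  0.012     ]
cap [ 0.56803291 -0.26627534  0.036     ]
[652.25021002 400.67276488]
```

>>> drive_tool --targets '[[20,[-5,-25,0],-0.02],[20,[-12,-60,0],-0.05],[20,[-20,-100,0],-0.1],[20,[-28,-140,0],-0.13],[20,[-36,-180,0],-0.16],[20,[-44,-220,0],-0.19],[20,[-52,-260,0],-0.22],[20,[-60,-300,0],-0.25],[20,[-68,-340,0],-0.28],[20,[-75,-380,0],-0.3],[20,[-81,-415,0],-0.3],[20,[-84,-434,0],-0.3],[20,[-84,-434,0],-0.3],[20,[-84,-434,-40],-0.3],[20,[-84,-434,-80],-0.3],[20,[-84,-434,-120],-0.3],[20,[-84,-434,-140],-0.3],[20,[-84,-434,-155],-0.3],[20,[-84,-434,-160],-0.3],[20,[-84,-434,-160],-0.3]]'

```text
t: 35.95
tcp_pos: [0.4395, -0.29, 0.074]
ee_rot: [-3.141, -0.001, 1.569]
wrist_force: [-0.6, -0.2, -0.9]
grip_width: 0.318
```

Run:
```python
from h import *
snap("scene","s20",(130,150,300,290),4)
snap("wrist","w20",None,1.4)
```

```text
(no output)
```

View pics/s20.png

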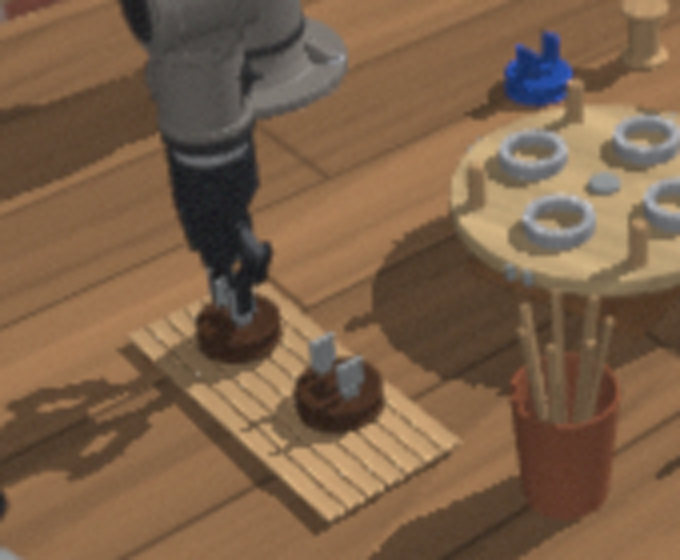

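View pics/w20.png

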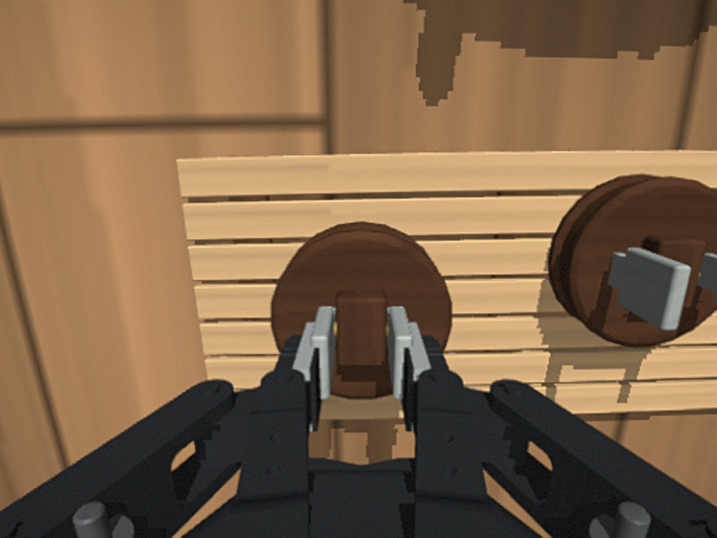

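>>> drive_tool --targets '[[20,[0,0,-3],0.0],[20,[0,0,-5],0.0],[20,[0,0,-6],0.0],[20,[0,0,-6],0.0]]'

```text
t: 36.45
tcp_pos: [0.4393, -0.2906, 0.0683]
ee_rot: [-3.142, 0.0, 1.568]
wrist_force: [0.4, 0.2, -1.2]
grip_width: 0.318
```

>>> drive_tool --targets '[[20,[0,0,-1],0.0],[20,[0,0,-2],0.0],[20,[0,0,-2],0.0]]'

```text
t: 36.75
tcp_pos: [0.4394, -0.2906, 0.0664]
ee_rot: [-3.142, 0.0, 1.568]
wrist_force: [-0.5, 0.5, 1.5]
grip_width: 0.322
```

Contact (the force turned positive). Opening gently and lifting away.

>>> drive_tool --targets '[[20,[0,0,-0.5],0.0],[36,[0,0,-0.5],0.0],[44,[0,0,-0.5],0.0],[56,[0,0,-0.5],0.0],[75,[0,0,-0.5],0.0],[85,[0,0,-0.5],0.0],[85,[0,0,5],0.0],[85,[0,0,30],0.0],[85,[0,0,70],0.0],[85,[0,0,110],0.0],[85,[0,0,150],0.0],[85,[0,40,170],0.0],[85,[0,80,170],0.0],[85,[0,120,170],0.0],[85,[0,160,170],0.0],[85,[0,200,170],0.0],[85,[0,200,170],0.0],[85,[0,200,170],0.0]]'

```text
t: 38.55
tcp_pos: [0.4394, -0.0899, 0.2368]
ee_rot: [3.141, 0.001, 1.57]
wrist_force: [0.0, -0.8, 0.3]
grip_width: 0.994
```

Run:
```python
from h import *
s=bot.get_state();print(s['t'],s['tcp_pos'],s['wrist_force'])
snap("scene","s21",None,1.5)
snap("top","t21",None,1.5)
```

```text
38.55 [ 0.43940616 -0.08990732  0.23677774] [ 0.01201399 -0.75936088  0.30094101]
```

View pics/s21.png

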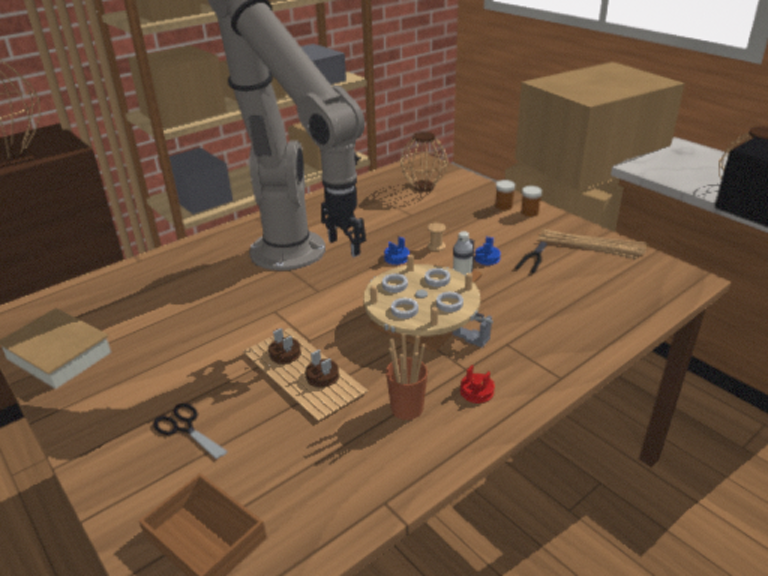

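View pics/t21.png

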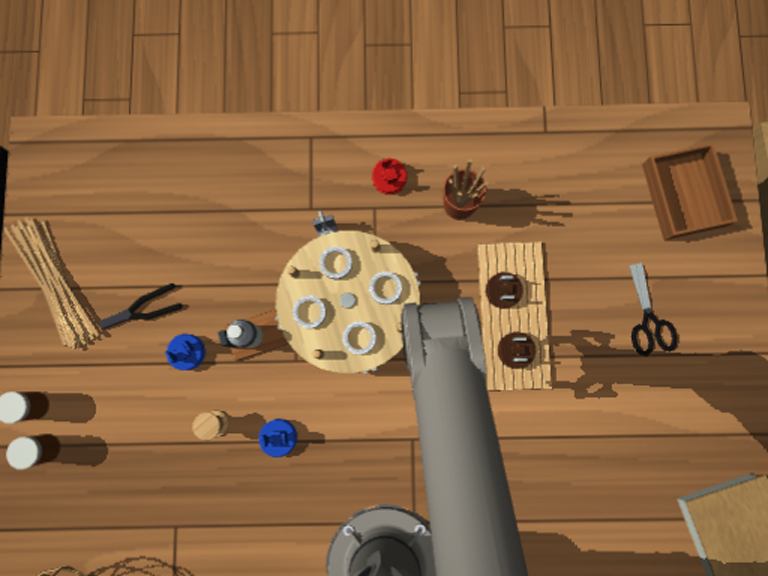

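Both dark caps stand upright on the board, at (285,347) and (321,371) in the scene view and (505,290) and (517,350) in the top view. All four nests are empty, the nearby objects look unmoved, and the gripper is clear of everything, so I'm handing in.

```bash
python3 -c "
from cell import bot
print(bot.hand_in())"
```

```text
the job is handed in; nothing more can be done
None
```

The job is handed in, at about 39 s of the 210 s allowed. Both lantern caps on the turntable were sprayed and now stand upright on the drying board.

- **Caps present:** only caps 2 and 4 were there. Stations 1 and 3 were empty, so I turned past them without spraying.
- **Turning:** I turned the table anticlockwise by a peg, 144° for cap 2 and then 180° for cap 4. Each time it drew into the detent and the peg stood clear of the fingers before I left it.
- **Spraying:** each cap got one press of about half a second. The nozzle reached its stop both times, with a measured peak of 11 N and then 7 N. I released it before lifting the cap off or turning again.
- **Unclipping and placing:** each cap was pinched by its tabs, lifted straight up and set down upright. The board was knocked 2 to 3 cm along the bench while I carried cap 2, which still landed on it. I measured the board again before placing cap 4.

The last pictures show both caps upright well inside the board and all nests empty. The scissors, pliers, spool, pot and the red and blue look-alikes look unmoved, though I judged that by eye rather than measuring it. The arm ended clear of everything. The only reading that didn't match was the gripper opening, about 27.5 mm with the tabs at their 34 mm stop. Both caps lifted free without resistance, so I took it as an offset in the reading.

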